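Pack the foiling kit tray

ROBOT

A 7-joint arm with a two-finger parallel gripper is mounted at the origin on the work surface. World frame = base frame: x ahead of the robot, y to its left, z up, the work surface at z = 0. Lengths are in m, angles in rad, forces in N, time in s.
With the tool pointing down it reaches from about 0.4 to 0.875 m from the base axis. Payload 19.3 kg.
Tool frame: the origin (TCP) lies at the very end of the fingers, on their centre line; the grasp point (between the pads) lies 19 mm behind it; z points along the fingers, y is the direction in which the jaws open and shut (so a half turn about z gives the same grasp; the last joint's range is limited). The gripper opens to 85 mm and grips with 20 to 120 N. Pads are 22 mm wide; open, the fingers measure 114 mm over their backs; the gripper's body (76 mm by 85 mm) begins 54 mm behind the grasp point. The pads swing forward as they close: fully open they stand 13 mm farther back than shut.
Start: joints at [1.041, 0.521, -0.036, 1.599, 0.021, 1.021, -0.113], TCP at [0.277, -0.56, 0.231] pointing down, gripper open.
Joint ranges: [-2.91, 2.91], [-0.3, 2.13], [-1.5, 1.42], [0.17, 2.43], [-1.26, 4.41], [0.16, 1.93], [-2.52, 2.52]. Speed limits (rad/s): [1.89, 1.89, 2.39, 2.39, 3.01, 3.01, 3.01].

INTERFACE

Orientations are given as [roll, pitch, yaw] about the fixed x, y, z axes, in that order (R = Rz(yaw) Ry(pitch) Rx(roll)).
In Python, from workcell import bot gives the robot as it stands.
- The arm moves only by the tool carry_out, never from a script. Its argument "targets" is a list of rows, each a list of 7 numbers: the shift along the tool's x, y, z in mm, then the turn, a rotation vector about the tool's x, y, z in units of 6 degrees (1.0 is 6 degrees), then the closure in counts, from 0 (fully open) to 255 (shut). A call has 1 to 5 rows; each row shifts and turns the commanded pose from where the row before left it, along the tool's axes as they then stand; what a row does not reach is not made up. A row lasts 1/12 s, in which the tool goes at most 41.7 mm and 7.16 degrees, less where a joint would pass 70% of its speed; a pose out of reach is approached as far as the arm can. A call is refused whole if a number of a shift passes 41.7 or a number of a turn 1, either way. A call with a gripper value outside its range is refused whole. The fingers move at their own pace and stop on an object; "force" is the grip in N (left out, the last holds). Time passes only in rows, so rows that do not move let the fingers close. It gives the time, the measured TCP pose, the force and the opening at its end, in the units of the state.
- bot.observe(): the state, without advancing time (a new reading comes with each control period).
- bot.grab_frame(name): name is "side" or "top" or "wrist"; returns a dict with "color" (384x512x3 uint8, red, green, blue), "z_map" (384x512 float32, m along the optical axis (not along the pixel's ray), 0 where there is no reading), "K" (3x3 intrinsics, pixels), "cam_to_world" (4x4, takes a point from camera to world coordinates); the wrist camera has in their place "T_tool_cam" (4x4, takes a point from camera to tool coordinates, whose origin is the TCP and whose axes are the flange's). Camera axes: x right, y down, z forward; pixel columns grow to the right and rows downward; lengths in m; the calibration is good to about 2 mm. A picture is of the moment at which its call begins: read the wrist's pose just before it.
- bot.job_done(): hands the job in, once; it reports no verdict.
The state is a dict: "clock": time; "qpos": joint angles; "qd": joint speeds; "joint_efforts": joint torques, N m; "position": TCP position; "tool_rot": TCP orientation; "force": force on the tool from outside, world axes, zero at the start; "moment": the same for the moment, N m; "grip_width": finger opening in m.
Only numpy, scipy, OpenCV 4.12 (cv2) and the standard library are available. Lean on these libraries where they do the work, as an engineer would, in place of code of your own. Each camera call takes 0.05 s, during which the arm holds its last target. There are 200 camera calls.

TASK

Pack the wooden kit tray for the foiling class: slide the two copper-foil rolls off the leaning spindle of the foil stand and lay each flat in the square bay of its size (the larger roll in the larger bay), and lay the filling knife flat in the keyhole-shaped bay with its blade in the wide end. Set each thing down gently, without letting it drop, and leave the jars, the bottle, the can and the brush where they are.

Things in the scene. Friction and masses are not known exactly. Their poses are not given: they have to be found in the camera images.
- stand: fixed foil stand: base plate 150 x 240 x 12 mm (x -10 to 140), grey collar of 60 mm diameter, 18 mm steel spindle leaning 32 deg from vertical to the stand's -x (about towards the robot), foot at x 20, z 60. Over it an 18 mm lamp bar along y (224 mm) at x 40, z 255, on 14 mm square arms (y +-105, x 40 to 130, same height) and posts at x 125. Origin on the bench
- spindle_foot (a point): point on the spindle's axis in the upper face of the collar, on which the lower roll rests
- spindle_tip (a point): free upper end of the spindle, 64 mm up its axis from the foot (its last 6 mm taper)
- large_roll: large roll of copper foil on a cardboard core: 66 mm outside diameter, 24 mm wide, bore 24 mm, about 0.22 kg; starts as the lower roll on the spindle, resting on the collar. Origin: centre of the end face against the collar; z is the roll's axis, up the spindle at the start
- large_roll_mid (a point): centre of the large roll, 12 mm from both end faces
- small_roll: small roll of copper foil, same make: 48 mm outside diameter, 22 mm wide, bore 24 mm, about 0.10 kg; it starts on the same spindle, on top of the large roll. Origin: centre of the end face that lies on the large roll; z is its axis, pointing up the spindle at the start
- small_roll_mid (a point): centre of the small roll, 11 mm from both end faces
- tray: fixed wooden kit tray 208 (x) x 154 (y) x 11 mm, floor 4 mm thick, walls 7 mm above it. +y side: three bays, at -x the large square (76 x 76), in the middle one with a jar, at +x the small square (58 x 58). -y side: keyhole bay 200 mm long, its -x part (92 long) 62 wide for the knife's blade, its +x part (108 long) 34 wide for the handle. Origin: centre of the underside
- large_bay (a point): centre of the floor of the large square bay (for the large roll)
- small_bay (a point): centre of the floor of the small square bay (for the small roll)
- knife_bay (a point): point on the floor of the keyhole bay, midway along its 200 mm length, on its middle line; with the knife in the bay its origin can lie from x = -15 to +5 mm of here, best at -5
- knife: filling knife lying flat on the bench: wooden handle 100 x 22 x 22 mm (x -95 to 5), steel neck, steel blade 60 x 50 x 3 mm (x 25 to 85) level with the handle's underside; 0.12 kg. x points from handle to blade, z up; origin on the underside, near the centre of mass
- knife_grip (a point): good grip point on the handle (x = -12, z = 17 mm of the knife); pinch across the knife's y, 22 mm
- knife_tip (a point): middle of the blade's free edge (x = 85 mm of the knife)
- kit_jar: bystander: small closed jar, 44 mm diameter, 48 mm high, standing in the tray's middle bay. Origin: centre of the underside
- squeeze_bottle: bystander: tall white squeeze bottle, 58 mm diameter, 170 mm high, close to one side of the foil stand. Origin: centre of the underside
- glass_jar: bystander: green glass jar, 66 mm diameter, 95 mm high, close to the other side of the foil stand. Origin: centre of the underside
- paint_can: bystander: metal can, 60 mm diameter, 110 mm high, just beyond the tray's +x end. Origin: centre of the underside
- brush: bystander: flat brush lying on the bench beyond the knife, its length roughly along world y. Origin: on its underside
Things that resemble listed ones, but are neither listed nor needed, are in the scene too. Leave any turquoise look-alike of the large_roll alone. What is shaped like the knife but red or turquoise is not meant.

How it is judged:
By the outcome, as a careful person would: the job done as asked, in the order asked, and still so for the second after the job is handed in, with the robot touching nothing.
It also fails if it takes over 72 s, if anything falls off the work surface, if the arm or the gripper's body presses on something with over 40 N, if the wrist force passes 120 N, or if a joint passes its speed limit or range.

## Working session

There is one attempt and no reset: what is moved stays moved. The work goes in short steps, Python scripts to look and compute and a tool call to move; the robot and the scene stay as the last step left them, time stands still between calls to the robot, and variables do not carry over. Pictures are saved under pics/ and viewed, about 8 in all and at most 12, crops included, and the job is handed in when it is done.

Besides the shell and the picture viewer there is one more tool, called by a JSON object that holds its "name" and its "arguments", one argument or row to a line. carry_out: Moves the arm, as the interface text tells. Its arguments: {"type":"object","properties":{"targets":{"type":"array","items":{"type":"array","items":{"type":"number"}}},"force":{"type":"number"}},"required":["targets"]}

```bash
mkdir -p pics; ls
python3 - <<'E'
from workcell import bot
import cv2,numpy as np
s=bot.observe(); print({k:np.round(v,3).tolist() for k,v in s.items()})
for n in ("side","top"):
    f=bot.grab_frame(n); np.savez("%s0.npz"%n,**f)
    print(n,f["K"].round(1).tolist(),f["cam_to_world"].round(3).tolist())
    cv2.imwrite("pics/%s0.png"%n,cv2.resize(f["color"][:,:,::-1],(800,600),interpolation=cv2.INTER_CUBIC))
E
```

```text
pics
{'clock': 0.0, 'qpos': [1.041, 0.522, -0.036, 1.6, 0.021, 1.021, -0.113], 'qd': [0.001, 0.001, -0.001, -0.001, 0.0, 0.0, -0.0], 'joint_efforts': [-0.0, -92.712, 1.98, -36.992, 0.018, 0.008, 0.0], 'position': [0.277, -0.56, 0.231], 'tool_rot': [-3.14, 0.0, 0.46], 'force': [0.086, -1.247, 0.322], 'moment': [0.047, -0.038, 0.032], 'grip_width': 0.085}
side [[428.3, 0.0, 243.9], [0.0, 428.3, 193.3], [0.0, 0.0, 1.0]] [[-0.927, -0.236, 0.29, 0.126], [-0.373, 0.624, -0.687, 0.877], [-0.018, -0.745, -0.667, 0.895], [0.0, 0.0, 0.0, 1.0]]
top [[450.8, 0.0, 256.8], [0.0, 450.8, 196.0], [0.0, 0.0, 1.0]] [[0.011, -0.996, 0.091, 0.375], [-1.0, -0.009, 0.025, 0.015], [-0.024, -0.091, -0.996, 1.526], [0.0, 0.0, 0.0, 1.0]]
```

View pics/top0.png

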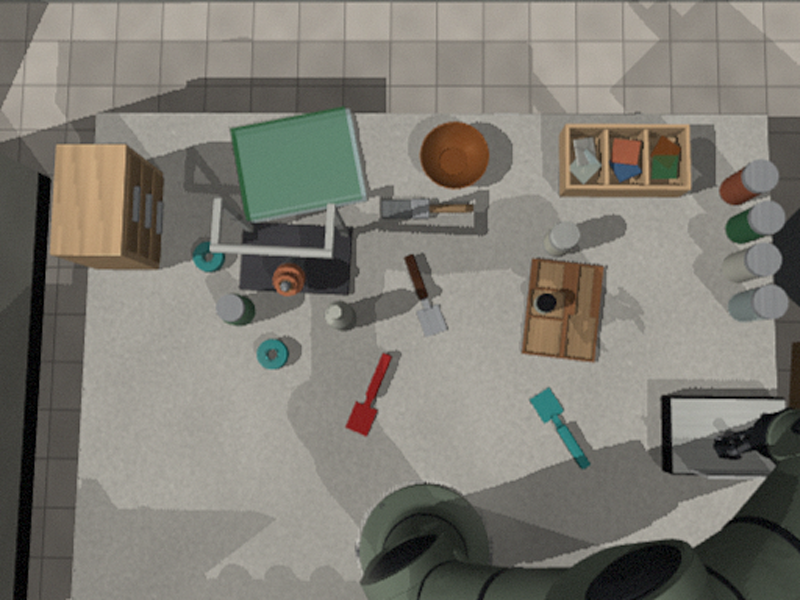

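View pics/side0.png

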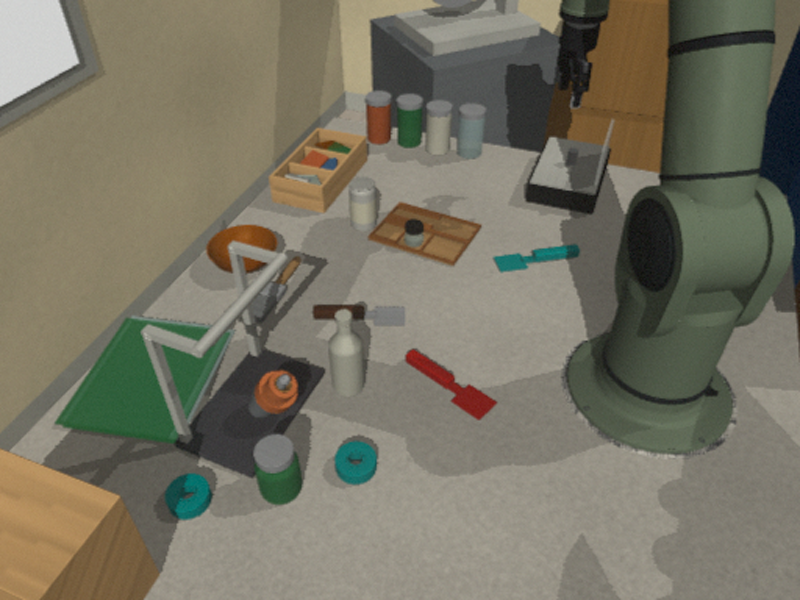

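```bash
cat > h.py <<'E'
import numpy as np,cv2
def load(n): return dict(np.load(n))
def ray(f,uv,T=None):
    T=f["cam_to_world"] if T is None else T
    uv=np.atleast_2d(uv).astype(float); d=np.c_[uv,np.ones(len(uv))]@np.linalg.inv(f["K"]).T
    return T[:3,3],d@T[:3,:3].T
def plane(f,uv,z,T=None):
    o,d=ray(f,uv,T); return o+d*((z-o[2])/d[:,2])[:,None]
def cloud(f,T=None):
    h,w=f["z_map"].shape; v,u=np.mgrid[:h,:w]
    o,d=ray(f,np.c_[u.ravel(),v.ravel()],T); return (o+d*f["z_map"].reshape(-1,1)).reshape(h,w,3)
def rect(P): # min-area rect of xy points in mm
    c,s,a=cv2.minAreaRect((P[:,:2]*1000).astype(np.float32)); return np.round(c,1),np.round(s,1),round(a,1)
E
python3 - <<'E'
from h import *
for n in("top","side"):
    f=load(n+"0.npz");P=cloud(f);hsv=cv2.cvtColor(f["color"],cv2.COLOR_RGB2HSV);H,S,V=cv2.split(hsv)
    x,y,z=np.moveaxis(P,2,0); ok=f["z_map"]>0
    print(n,"bench z",np.median(z[(abs(x-.35)<.05)&(abs(y-.1)<.05)&ok]),np.std(z[(abs(x-.35)<.05)&(abs(y-.1)<.05)&ok]))
    b=ok&(z>.235)&(z<.28)&(x>.5)&(x<.95)&(y>0)&(y<.5)
    print("lamp",b.sum(),rect(P[b]),np.median(z[b]))
    # bar front edge: line fit per y bin
    ys=y[b];xs=x[b]; 
    m=b.copy(); 
    q=P[b]; 
    for lo in np.arange(ys.min(),ys.max(),.03):
        k=(ys>=lo)&(ys<lo+.03); print("  y%.3f xmin %.3f x5 %.3f n%d"%(lo,xs[k].min(),np.percentile(xs[k],50),k.sum()))
    o=ok&(H<14)&(S>140)&(V>60)&(z>.02)&(x>.4)&(x<.8)&(y>.1)&(y<.4)
    print("orange",o.sum(),P[o].min(0),P[o].max(0),P[o].mean(0))
    t=(x>.35)&(x<.75)&(y<-.1)&(y>-.45)&ok
    br=t&(H<20)&(S>70)&(z<.03)
    cs,_=cv2.findContours(br.astype(np.uint8),0,2); c=max(cs,key=cv2.contourArea).reshape(-1,2)
    print("tray",rect(plane(f,c,.011)))
    k=ok&(z>.04)&(x>.35)&(x<.75)&(y<-.1)&(y>-.4)
    nn,l,st,ce=cv2.connectedComponentsWithStats(k.astype(np.uint8))
    for i in range(1,nn):
        if st[i,4]>15: 
            q=P[l==i]; zt=np.percentile(q[:,2],95); q2=q[q[:,2]>zt-.012]; print("tall",st[i,4],"ztop",zt.round(3),rect(q2))
    k=ok&(z>.06)&(x>.4)&(x<.7)&(y>-.1)&(y<.5)&~o
    nn,l,st,ce=cv2.connectedComponentsWithStats(k.astype(np.uint8))
    for i in range(1,nn):
        if st[i,4]>15: 
            q=P[l==i]; zt=np.percentile(q[:,2],98); q2=q[q[:,2]>zt-.012]; print("tallS",st[i,4],"ztop",zt.round(3),rect(q2))
    k=ok&(z>.004)&(z<.04)&(x>.4)&(x<.68)&(y>-.13)&(y<.1)
    nn,l,st,ce=cv2.connectedComponentsWithStats(k.astype(np.uint8))
    for i in range(1,nn):
        if st[i,4]>15: print("low",st[i,4],rect(P[l==i]),np.percentile(z[l==i],95))
E
```

```text
top bench z 4.194949901670242e-06 0.00913674866965993
lamp 837 (array([632.8, 287. ]), array([225.6, 101.1]), 87.4) 0.26049038161030746
  y0.173 xmin 0.578 x5 0.621 n220
  y0.203 xmin 0.580 x5 0.587 n62
  y0.233 xmin 0.581 x5 0.588 n71
  y0.263 xmin 0.582 x5 0.589 n62
  y0.293 xmin 0.583 x5 0.591 n68
  y0.323 xmin 0.586 x5 0.593 n62
  y0.353 xmin 0.586 x5 0.594 n77
  y0.383 xmin 0.588 x5 0.637 n215
orange 188 [0.52951637 0.25737237 0.06664643] [0.59339187 0.31872544 0.11277127] [0.56424573 0.28327788 0.08967049]
tray (array([ 510.5, -292.3]), array([155.2, 208.2]), 83.5)
tall 355 ztop 0.113 (array([ 652.9, -279.8]), array([53.8, 55.4]), 45.3)
tall 121 ztop 0.054 (array([ 520.5, -249.9]), array([37. , 39.5]), 1.7)
tallS 1023 ztop 0.267 (array([632.8, 287. ]), array([225.6, 101.1]), 87.4)
tallS 28 ztop 0.081 (array([595.1, 287.3]), array([38.3, 12.4]), 87.0)
tallS 49 ztop 0.103 (array([553.7, 303.2]), array([42.6, 18.1]), 2.3)
tallS 72 ztop 0.116 (array([546.9, 287.9]), array([25.8, 26. ]), 15.4)
tallS 330 ztop 0.1 (array([499.2, 405.6]), array([56.5, 54.7]), 79.5)
tallS 276 ztop 0.173
[... 837 characters left out ...]
.4]), array([168. , 213.8]), 83.4)
tall 412 ztop 0.111 (array([ 654.2, -278.9]), array([55.7, 55.1]), 75.1)
tall 94 ztop 0.054 (array([ 523.9, -250.2]), array([36.7, 40.9]), 76.5)
tallS 2106 ztop 0.264 (array([633.9, 284.9]), array([227.8, 105. ]), 87.2)
tallS 669 ztop 0.17 (array([487.1, 179.3]), array([27.4, 25.2]), 63.9)
tallS 98 ztop 0.117 (array([541.9, 293.1]), array([17.1, 15.1]), 41.6)
tallS 34 ztop 0.084 (array([592.5, 300.8]), array([ 8.5, 27.7]), 18.0)
tallS 716 ztop 0.097 (array([500.3, 405.5]), array([56.5, 58. ]), 30.6)
low 270 (array([559.6,  20.9]), array([137.3,  35.2]), 16.2) 0.023465743899349672
low 35 (array([407.2,  87.5]), array([22.7, 13. ]), 85.5) 0.023509909943463424
```

{"name": "carry_out", "arguments": {
  "targets": [
    [0,0,-26,0,0,0.97,0],
    [0,0,-26,0,0,0.97,0],
    [0,0,-26,0,0,0.97,0],
    [0,0,-26,0,0,0.97,0],
    [0,0,-26,0,0,0.97,0]
  ]
}}

```text
clock: 0.52
position: [0.2772, -0.5598, 0.3623]
tool_rot: [-3.141, 0.0, -0.053]
force: [1.0, 0.5, -0.5]
grip_width: 0.0856
```

{"name": "carry_out", "arguments": {
  "targets": [
    [21,-34.5,0,0,0,0,0],
    [21,-34.5,0,0,0,0,0],
    [21,-34.5,0,0,0,0,0],
    [21,-34.5,0,0,0,0,0]
  ]
}}

```text
clock: 0.85
position: [0.3684, -0.4246, 0.3611]
tool_rot: [-3.141, 0.0, -0.049]
force: [0.8, -0.7, -0.4]
grip_width: 0.0855
```

{"name": "carry_out", "arguments": {
  "targets": [
    [21,-34.5,0,0,0,0,0],
    [21,-34.5,0,0,0,0,0],
    [21,-34.5,0,0,0,0,0],
    [21,-34.5,0,0,0,0,0],
    [0,0,0,0,0,0,0]
  ]
}}

```text
clock: 1.27
position: [0.4626, -0.2853, 0.3611]
tool_rot: [-3.139, -0.001, -0.039]
force: [0.8, 0.8, -0.1]
grip_width: 0.0855
```

```bash
cat >> h.py <<'E'
from scipy.spatial.transform import Rotation as Ro
def tcp(s):
    T=np.eye(4);T[:3,:3]=Ro.from_euler("xyz",s["tool_rot"]).as_matrix();T[:3,3]=s["position"];return T
def snap(name,tag):
    from workcell import bot
    s=bot.observe(); f=bot.grab_frame(name)
    if name=="wrist": f["cam_to_world"]=tcp(s)@f["T_tool_cam"]
    np.savez(tag+".npz",**f); return s,f
def save(f,fn,box=None,scale=1.56):
    u0,v0,u1,v1=box or (0,0,512,384)
    im=f["color"][v0:v1,u0:u1,::-1]; cv2.imwrite(fn,cv2.resize(im,None,fx=scale,fy=scale,interpolation=cv2.INTER_CUBIC))
def goto(p,yaw,pitch=0):  # tilt: degrees about tool y after pointing down; p in mm
    from workcell import bot
    s=bot.observe();T=tcp(s); R=(Ro.from_euler("z",yaw,degrees=True)*Ro.from_euler("x",np.pi)*Ro.from_euler("y",pitch,degrees=True)).as_matrix()
    d=np.array(p)-T[:3,3]*1000
    print("t%.2f pos"%s["clock"],(T[:3,3]*1000).round(1),"rpy",np.degrees(s["tool_rot"]).round(1),"F",np.round(s["force"],1),"w",round(s["grip_width"]*1000,1))
    print(" shift(now axes)",(T[:3,:3].T@d).round(1),"shift(after-turn axes)",(R.T@d).round(1),"turn units",(np.degrees(Ro.from_matrix(T[:3,:3].T@R).as_rotvec())/6).round(2))
E
python3 - <<'E'
from h import *
s,f=snap("wrist","w1"); print(s["clock"],s["position"],np.degrees(s["tool_rot"]),s["force"],s["qpos"])
print(f["T_tool_cam"].round(3).tolist(),f["K"].round(1).tolist())
save(f,"pics/w1.png")
E
```

```text
1.2667 [ 0.46264612 -0.28526632  0.36108339] [-1.79834635e+02 -6.12893033e-02 -2.24156770e+00] [ 0.81672969  0.80797403 -0.06543112] [ 0.48679134  0.27637939 -0.05334221  1.63514114  0.01217155  1.23059631
 -1.17851085]
[[-0.0, -0.961, -0.278, 0.072], [1.0, -0.0, -0.0, -0.001], [-0.0, -0.278, 0.961, -0.144], [0.0, 0.0, 0.0, 1.0]] [[265.8, 0.0, 254.5], [0.0, 265.8, 192.6], [0.0, 0.0, 1.0]]
```

View pics/w1.png

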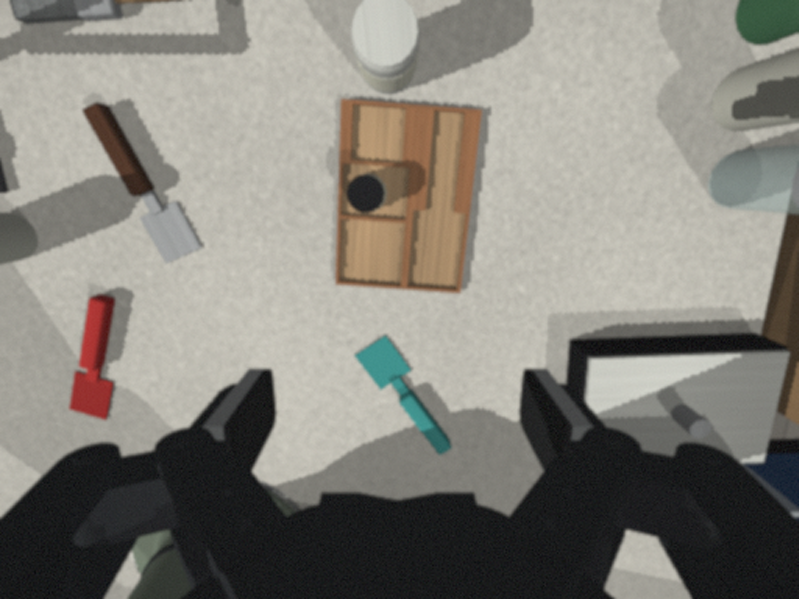

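Run:
```python
from h import *
f=load("w1.npz");H,S,V=cv2.split(cv2.cvtColor(f["color"],cv2.COLOR_RGB2HSV))
k=1.5625
for (u,v) in [(375,255),(380,130),(435,255),(350,105),(340,240),(418,150),(448,130),(115,140),(172,232)]:
    u0,v0=int(u/k),int(v/k);print((u,v),H[v0,u0],S[v0,u0],V[v0,u0])
P=cloud(f)
m=np.zeros_like(H);m[int(95/k):int(297/k),int(330/k):int(490/k)]=1
tr=(m>0)&(S>60)&(H<25);cs,_=cv2.findContours(tr.astype(np.uint8),0,2);c=max(cs,key=cv2.contourArea).reshape(-1,2)
print("tray",rect(plane(f,c,.011)))
R=Ro.from_euler("z",-6.5,degrees=True).as_matrix()
for name,(u0,v0,u1,v1) in dict(large=(340,208,408,290),small=(345,100,412,165),key=(405,100,470,292)).items():
    # floor edges: pixels lighter than wall
    b=np.zeros_like(H);b[int(v0/k):int(v1/k),int(u0/k):int(u1/k)]=1
    th,_=cv2.threshold(np.ascontiguousarray(V[b>0]),0,255,cv2.THRESH_OTSU)
    fl=((b>0)&(V>th)&(H<25)&(S>40)).astype(np.uint8)
    cs,_=cv2.findContours(fl,0,2);c=max(cs,key=cv2.contourArea).reshape(-1,2)
    q=(plane(f,c,.004)-[.5105,-.2923,0])@R*1000
    print(name,th,"tray-frame min",q.min(0).round(1),"max",q.max(0).round(1))
kn=np.zeros_like(H);kn[int(95/k):int(200/k),int(80/k):int(150/k)]=1
h=((kn>0)&(V<115)&(S>90)).astype(np.uint8);cs,_=cv2.findContours(h,0,2);c=max(cs,key=cv2.contourArea).reshape(-1,2)
print("handle",rect(plane(f,c,.022)))
kn[:]=0;kn[int(190/k):int(268/k),int(135/k):int(208/k)]=1
h=((kn>0)&(P[:,:,2]>-1)).astype(np.uint8);g=f["color"].astype(int);bl=((kn>0)&(g[:,:,0]-g[:,:,2]<8)).astype(np.uint8)
cs,_=cv2.findContours(bl,0,2);c=max(cs,key=cv2.contourArea).reshape(-1,2)
print("blade",rect(plane(f,c,.003)))
```

```text
(375, 255) 15 93 175
(380, 130) 16 95 180
(435, 255) 16 93 172
(350, 105) 13 127 153
(340, 240) 12 115 135
(418, 150) 12 126 152
(448, 130) 16 94 169
(115, 140) 11 126 79
(172, 232) 100 5 161
tray (array([ 512., -293.]), array([154.9, 208.7]), 83.6)
large 147.0 tray-frame min [-95.3  -2.2   4. ] max [-22.   65.8   4. ]
small 156.0 tray-frame min [46.7  8.1  4. ] max [100.6  56.3   4. ]
key 136.0 tray-frame min [-104.7  -79.2    4. ] max [105.1   7.3   4. ]
handle (array([579.9,  18.7]), array([96.1, 24. ]), 20.4)
blade (array([496.4,  -7.7]), array([82.9, 54.1]), 20.3)
```

{"name": "carry_out", "arguments": {
  "targets": [
    [-2.4,-40,0,0,0,0,0],
    [-2.4,-41,0,0,0,0,0],
    [-2.4,-41,0,0,0,0,0],
    [-2.4,-41,0,0,0,0,0],
    [-2.4,-41,0,0,0,0,0]
  ]
}}

```text
clock: 1.73
position: [0.4555, -0.0871, 0.3613]
tool_rot: [3.141, 0.0, -0.049]
force: [2.2, 0.1, 0.1]
grip_width: 0.0853
```

{"name": "carry_out", "arguments": {
  "targets": [
    [-2.4,-41,0,0,0,0,0],
    [-2.4,-41,0,0,0,0,0],
    [0,-41,0,0,1,0,0],
    [0,-41,0,0,1,0,0],
    [0,-41,0,0,1,0,0]
  ]
}}

```text
clock: 2.15
position: [0.4612, 0.1169, 0.3617]
tool_rot: [-3.139, -0.315, -0.049]
force: [2.9, -0.1, -0.5]
grip_width: 0.0849
```

{"name": "carry_out", "arguments": {
  "targets": [
    [0,-41,0,0,1,0,0],
    [0,-41,0,0,1,0,0],
    [0,-41,0,0,1,0,0],
    [0,-41,0,0,1,0,0],
    [0,0,0,0,0,0,0]
  ]
}}

```text
clock: 2.57
position: [0.4605, 0.154, 0.3682]
tool_rot: [-3.136, -0.438, -0.054]
force: [-0.1, -0.8, 1.2]
grip_width: 0.0853
```

Run:
```python
from h import *
goto([451,292,198],-2.6,42)
from workcell import bot; print(bot.observe()["qpos"].round(2) if hasattr(bot.observe()["qpos"],"round") else bot.observe()["qpos"])
```

```text
t2.57 pos [460.5 154.  368.2] rpy [-179.7  -25.1   -3.1] F [-0.1 -0.8  1.2] w 85.3
 shift(now axes) [ -87.5 -136.4  147.7] shift(after-turn axes) [-125.5 -137.4  115.9] turn units [-0.01  2.81 -0.08]
[ 0.22 -0.02 -0.81  2.04  0.35  0.79 -2.43]
```

{"name": "carry_out", "arguments": {
  "targets": [
    [0,0,0,0,0,-1,0],
    [0,0,0,0,0,-1,0],
    [0,0,0,0,0,-1,0],
    [0,0,0,0,0,-1,0],
    [0,0,0,0,0,-1,0]
  ]
}}

```text
clock: 2.98
position: [0.461, 0.1532, 0.3676]
tool_rot: [2.915, -0.376, 0.518]
force: [-0.2, -0.6, -1.2]
grip_width: 0.0851
```

{"name": "carry_out", "arguments": {
  "targets": [
    [0,0,0,0,0,-1,0],
    [0,0,0,0,0,-1,0],
    [0,0,0,0,0,-1,0],
    [0,0,0,0,0,-1,0],
    [0,0,0,0,0,-1,0]
  ]
}}

```text
clock: 3.4
position: [0.4609, 0.1533, 0.3676]
tool_rot: [2.76, -0.215, 1.041]
force: [-0.2, -0.5, 0.6]
grip_width: 0.0855
```

{"name": "carry_out", "arguments": {
  "targets": [
    [0,0,0,0,0,-1,0],
    [0,0,0,0,0,-1,0],
    [0,0,0,0,0,-1,0],
    [0,0,0,0,0,-1,0],
    [0,0,0,0,0,-1,0]
  ]
}}

```text
clock: 3.82
position: [0.4609, 0.1533, 0.3676]
tool_rot: [2.706, -0.003, 1.523]
force: [-0.9, -0.2, -0.1]
grip_width: 0.0854
```

{"name": "carry_out", "arguments": {
  "targets": [
    [0,0,0,0,0,-1,0],
    [0,0,0,0,0,-1,0],
    [0,0,0,0,0,-1,0],
    [0,0,0,0,0,-1,0],
    [0,0,0,0,0,-1,0]
  ]
}}

```text
clock: 4.23
position: [0.4609, 0.1533, 0.3676]
tool_rot: [2.757, 0.21, 2.005]
force: [-0.2, -0.8, 0.6]
grip_width: 0.0853
```

{"name": "carry_out", "arguments": {
  "targets": [
    [0,0,0,0,0,-1,0],
    [0,0,0,0,0,-1,0],
    [0,0,0,0,0,-1,0],
    [0,0,0,0,0,-1,0],
    [0,0,0,0,0,-1,0]
  ]
}}

```text
clock: 4.65
position: [0.4609, 0.1533, 0.3676]
tool_rot: [2.91, 0.373, 2.526]
force: [0.3, 0.6, -0.7]
grip_width: 0.0856
```

{"name": "carry_out", "arguments": {
  "targets": [
    [0,0,0,0,0,-1,0],
    [0,0,0,0,0,-1,0],
    [0,0,0,0,0,-1,0],
    [0,0,0,0,0,-1,0],
    [0,0,0,0,0,-1,0]
  ]
}}

```text
clock: 5.07
position: [0.4609, 0.1533, 0.3676]
tool_rot: [3.138, 0.436, 3.093]
force: [-0.3, -0.7, -0.7]
grip_width: 0.0855
```

Run:
```python
from h import *
goto([451,292,198],177.4,-42)
from workcell import bot; print(np.round(bot.observe()["qpos"],2))
```

```text
t5.07 pos [460.9 153.3 367.6] rpy [179.8  25.  177.2] F [-0.3 -0.7 -0.7] w 85.5
 shift(now axes) [ 86.8 137.6 147.2] shift(after-turn axes) [125.6 138.1 115.2] turn units [ 0.01 -2.84 -0.03]
[ 0.14 -0.02 -0.74  2.04  0.35  0.79  0.72]
```

{"name": "carry_out", "arguments": {
  "targets": [
    [0,34.5,0,0,-0.95,0,0],
    [0,34.5,0,0,-0.95,0,0],
    [0,34.5,0,0,-0.94,0,0],
    [0,34.5,0,0,0,0,0],
    [0,0,0,0,0,0,0]
  ]
}}

```text
clock: 5.48
position: [0.4664, 0.2529, 0.3647]
tool_rot: [-3.13, 0.615, 3.092]
force: [-0.7, -0.4, -1.1]
grip_width: 0.0854
```

{"name": "carry_out", "arguments": {
  "targets": [
    [25,0,23,0,0,0,0],
    [25,0,23,0,0,0,0],
    [25,0,23,0,0,0,0],
    [25,0,23,0,0,0,0],
    [25,0,23,0,0,0,0]
  ]
}}

```text
clock: 5.9
position: [0.4309, 0.2479, 0.1974]
tool_rot: [-3.126, 0.616, 3.09]
force: [2.3, -0.6, 0.4]
grip_width: 0.0853
```

{"name": "carry_out", "arguments": {
  "targets": [
    [0,0,0,0,0,0,0],
    [0,0,0,0,0,0,0]
  ]
}}

```text
clock: 6.07
position: [0.4305, 0.2486, 0.1979]
tool_rot: [-3.123, 0.612, 3.094]
force: [-0.3, 0.8, 1.7]
grip_width: 0.0856
```

Run:
```python
from h import *
s,f=snap("wrist","w2");save(f,"pics/w2.png")
goto([451,292,198],177.4,-42)
print(np.round(s["qpos"],2))
# expected pixels of foot, tip, roll tops
T=np.linalg.inv(f["cam_to_world"])
for n,p in dict(tip=[.5356,.2884,.1143],smalltop=[.5445,.288,.098],foot=[.5695,.2869,.06]).items():
    c=T[:3,:3]@p+T[:3,3]; print(n,((f["K"]@(c/c[2]))[:2]*1.56).round(0))
```

```text
t6.12 pos [431.2 249.1 199.6] rpy [-179.1   35.2  177.2] F [ 0.3 -0.3  0.1] w 85.7
 shift(now axes) [-13.5  44.1  10.8] shift(after-turn axes) [-12.2  43.8  13.1] turn units [-0.18 -1.13 -0.02]
[-0.27  0.37 -0.86  2.31  1.35  0.85 -0.63]
tip [463. 338.]
smalltop [460. 326.]
foot [454. 306.]
```

View pics/w2.png

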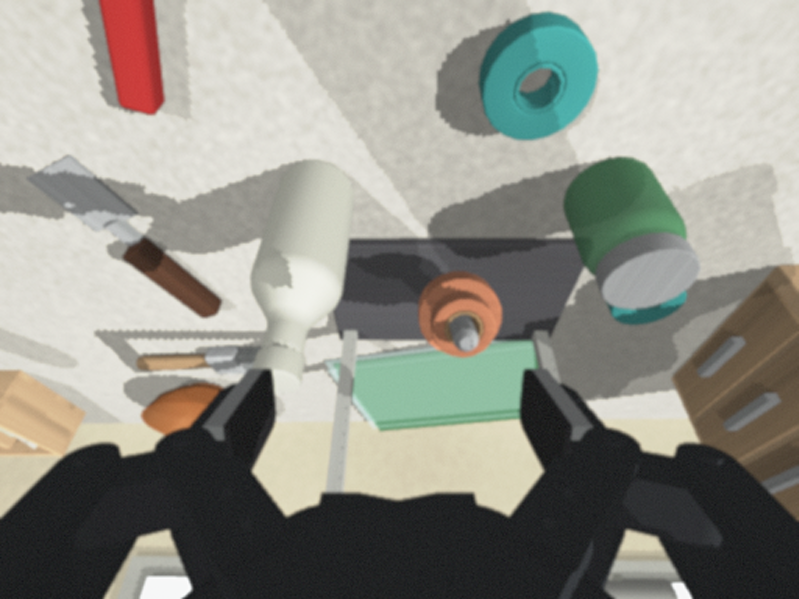

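{"name": "carry_out", "arguments": {
  "targets": [
    [-10,15,10,0,0,0,0],
    [-10,15,15,0,0,0,0],
    [0,14,15,-0.1,-0.5,0,0],
    [0,0,0,-0.1,-0.6,0,0],
    [0,0,0,0,0,0,0]
  ]
}}

```text
clock: 6.53
position: [0.4731, 0.2903, 0.1783]
tool_rot: [3.135, 0.734, 3.092]
force: [-0.4, -1.1, -0.5]
grip_width: 0.0853
```

{"name": "carry_out", "arguments": {
  "targets": [
    [0,0,0,0,0,0,0],
    [0,0,0,0,0,0,0]
  ]
}}

```text
clock: 6.7
position: [0.4735, 0.2901, 0.1792]
tool_rot: [3.135, 0.731, 3.089]
force: [-0.1, 0.2, -0.3]
grip_width: 0.0853
```

Run:
```python
from h import *
from workcell import bot
goto([491.2,290.4,153.3],177.4,-42)
s,f=snap("wrist","w3");save(f,"pics/w3.png")
print(np.round(s["qpos"],2))
goto([491.2,290.4,153.3],177.4,-42)
T=np.linalg.inv(f["cam_to_world"])
for n,p in dict(tip=[.5356,.2884,.1143],smalltop=[.5445,.288,.098],foot=[.5695,.2869,.06]).items():
    c=T[:3,:3]@p+T[:3,3]; print(n,((f["K"]@(c/c[2]))[:2]).round(1),c[2].round(3))
P=cloud(f);H,S,V=cv2.split(cv2.cvtColor(f["color"],cv2.COLOR_RGB2HSV))
Rs=Ro.from_euler("z",-2.6,degrees=True).as_matrix(); Q=(P-[.5495,.2878,0])@Rs*1000
u=np.array([-np.sin(np.radians(32)),0,np.cos(np.radians(32))]);e=np.array([np.cos(np.radians(32)),0,np.sin(np.radians(32))])
A=(Q-[20,0,60]); ax=A@u; pe=A@e; yy=A[...,1]; r=np.hypot(pe,yy)
o=(H<16)&(S>90)&(r<45)&(ax>-5)&(ax<60)
for lo,hi in((19,29),(42,50)):
    m=o&(ax>lo)&(ax<hi); 
    if m.sum(): print(lo,m.sum(),"y",yy[m].min().round(1),yy[m].max().round(1),"pe",pe[m].min().round(1),pe[m].max().round(1))
g=(S<60)&(r<20)&(ax>50)&(ax<75); print("tip",g.sum(),"y",np.percentile(yy[g],[2,98]).round(1),"pe",np.percentile(pe[g],[2,98]).round(1),"ax",np.percentile(ax[g],[5,50,95]).round(1))
```

```text
t6.70 pos [473.5 290.1 179.2] rpy [179.6  41.9 177. ] F [-0.1  0.2 -0.3] w 85.3
 shift(now axes) [ 4.1  1.  31.1] shift(after-turn axes) [ 4.2  1.1 31.1] turn units [ 0.02 -0.02 -0.05]
[-0.38  0.51 -0.8   2.27  1.58  0.98 -0.83]
t6.75 pos [473.5 290.1 179.1] rpy [179.6  41.9 177. ] F [0.7 1.1 0.7] w 85.5
 shift(now axes) [ 4.1  1.  31. ] shift(after-turn axes) [ 4.2  1.1 31. ] turn units [ 0.02 -0.02 -0.05]
tip [254.5 197.5] 0.243
smalltop [254.4 187.8] 0.259
foot [254.4 171.7] 0.301
19 994 y -29.3 34.8 pe -31.8 22.8
42 1021 y -21.2 25.3 pe -22.8 23.9
tip 301 y [-5.2 10.8] pe [-5.  10.3] ax [52.  60.1 63.1]
```

View pics/w3.png

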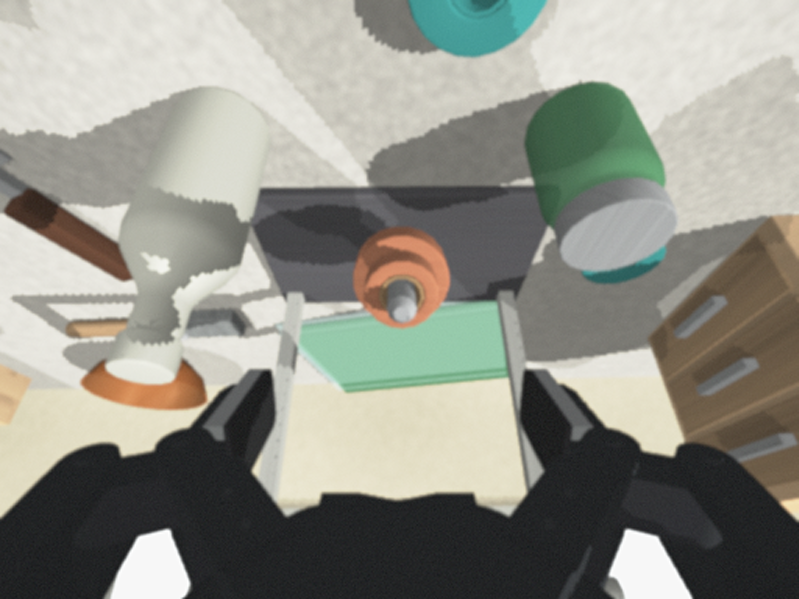

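{"name": "carry_out", "arguments": {
  "targets": [
    [1.5,3.9,25,0,0,-0.06,0],
    [0,0,30,0,0,0,0],
    [0,0,30,0,0,0,0],
    [0,0,20,0,0,0,0],
    [0,0,6,0,0,0,0]
  ]
}}

```text
clock: 7.17
position: [0.5479, 0.2894, 0.0925]
tool_rot: [-3.141, 0.729, 3.097]
force: [0.2, -1.3, 0.4]
grip_width: 0.0854
```

{"name": "carry_out", "arguments": {
  "targets": [
    [0,0,0,0,0,0,0],
    [0,0,0,0,0,0,0]
  ]
}}

```text
clock: 7.33
position: [0.5457, 0.2913, 0.0948]
tool_rot: [3.139, 0.73, 3.098]
force: [-0.5, -0.3, 0.4]
grip_width: 0.0855
```

Run:
```python
from h import *
goto([553.7,289.8,87.8],177.4,-42)
```

```text
t7.33 pos [545.7 291.3  94.8] rpy [179.9  41.9 177.5] F [-0.5 -0.3  0.4] w 85.5
 shift(now axes) [-1.3 -1.2 10.6] shift(after-turn axes) [-1.3 -1.1 10.6] turn units [ 0.03 -0.02  0.01]
```

{"name": "carry_out", "arguments": {
  "targets": [
    [-1.3,-1.1,6,0,0,0,0],
    [0,0,4.6,0,0,0,0],
    [0,0,0,0,0,0,80],
    [0,0,0,0,0,0,95],
    [0,0,0,0,0,0,95]
  ],
  "force": 30
}}

```text
clock: 7.75
position: [0.5536, 0.2901, 0.087]
tool_rot: [3.14, 0.731, 3.099]
force: [0.8, -0.3, 0.0]
grip_width: 0.0542
```

{"name": "carry_out", "arguments": {
  "targets": [
    [0,0,0,0,0,0,110],
    [0,0,0,0,0,0,130],
    [0,0,0,0,0,0,150],
    [0,0,0,0,0,0,150],
    [0,0,0,0,0,0,150]
  ]
}}

```text
clock: 8.17
position: [0.5533, 0.2901, 0.0872]
tool_rot: [3.14, 0.731, 3.099]
force: [-8.0, -2.4, 9.9]
grip_width: 0.047
```

{"name": "carry_out", "arguments": {
  "targets": [
    [0,0,0,0,0,0,150],
    [0,0,0,0,0,0,150]
  ]
}}

```text
clock: 8.33
position: [0.5533, 0.2901, 0.0873]
tool_rot: [3.14, 0.731, 3.099]
force: [-7.7, -2.0, 10.5]
grip_width: 0.0467
```

Run:
```python
from h import *
goto([553.7,289.8,87.8],177.4,-42)
```

```text
t8.33 pos [553.3 290.1  87.3] rpy [179.9  41.9 177.6] F [-7.7 -2.  10.5] w 46.7
 shift(now axes) [-0.6 -0.3 -0.2] shift(after-turn axes) [-0.6 -0.3 -0.2] turn units [ 0.04 -0.02  0.02]
```

{"name": "carry_out", "arguments": {
  "targets": [
    [-0.5,0,-3,0,0,0,150],
    [-1,0,-6,0,0,0,150],
    [-1.5,0,-8,0,0,0,150]
  ]
}}

```text
clock: 8.58
position: [0.5443, 0.2901, 0.1016]
tool_rot: [3.14, 0.73, 3.099]
force: [1.2, 0.6, -0.7]
grip_width: 0.0471
```

{"name": "carry_out", "arguments": {
  "targets": [
    [-1.8,0,-10,0,0,0,150],
    [-1.8,0,-10,0,0,0,150],
    [-1.8,0,-10,0,0,0,150],
    [-1.8,0,-10,0,0,0,150],
    [-1.8,0,-10,0,0,0,150]
  ]
}}

```text
clock: 9.0
position: [0.5173, 0.2915, 0.1458]
tool_rot: [3.14, 0.731, 3.099]
force: [-0.3, -0.5, -0.1]
grip_width: 0.0468
```

Run:
```python
from h import *
s,f=snap("wrist","w4");save(f,"pics/w4.png",(120,90,400,384),1.8)
goto([553.7,289.8,87.8],177.4,-42); print(np.round(s["qpos"],2))
```

```text
t9.05 pos [516.8 292.1 147.3] rpy [179.8  41.9 177.6] F [-0.6  2.8  2.6] w 46.9
 shift(now axes) [12.2 -1.  68.9] shift(after-turn axes) [12.3 -0.6 68.9] turn units [ 0.05 -0.01  0.02]
[-0.35  0.61 -0.74  2.21  1.7   0.97 -0.84]
```

View pics/w4.png

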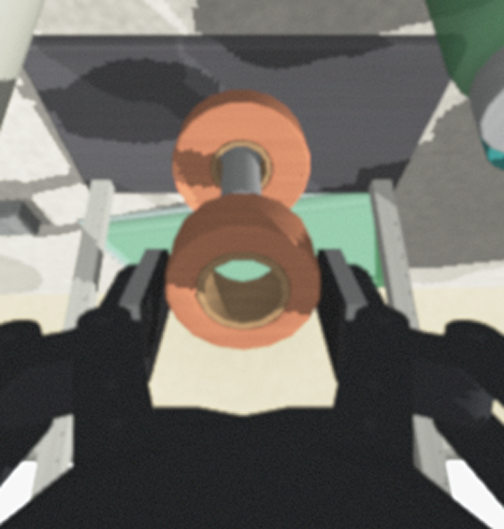

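{"name": "carry_out", "arguments": {
  "targets": [
    [-10,0,-11.1,0,0,0,150],
    [-20,0,-22.3,0,0,0,150],
    [-20,0,-22.3,0,0,0,150],
    [-20,0,-22.3,0,0,0,150],
    [-10,-20,-11.1,0,0,0,150]
  ]
}}

```text
clock: 9.47
position: [0.5172, 0.275, 0.2683]
tool_rot: [3.134, 0.733, 3.099]
force: [0.0, 0.2, -1.2]
grip_width: 0.0467
```

{"name": "carry_out", "arguments": {
  "targets": [
    [0,-40,0,0,0,0,150],
    [0,-40,0,0,0,0,150],
    [0,-40,0,0,0.76,0,150],
    [0,-40,0,0,0.76,0,150],
    [0,-40,0,0,0.76,0,150]
  ]
}}

```text
clock: 9.88
position: [0.5091, 0.1151, 0.2619]
tool_rot: [-3.125, 0.576, 3.103]
force: [0.8, -0.2, -1.8]
grip_width: 0.0466
```

{"name": "carry_out", "arguments": {
  "targets": [
    [0,-40,0,0,0.76,0,150],
    [0,-40,0,0,0.76,0,150],
    [0,-40,0,0,0.76,0,150],
    [0,-40,0,0,0.76,0,150],
    [0,-40,0,0,0,0,150]
  ]
}}

```text
clock: 10.3
position: [0.5043, -0.015, 0.2635]
tool_rot: [-3.107, 0.393, 3.1]
force: [0.4, 0.0, -1.6]
grip_width: 0.0468
```

Run:
```python
from h import *
from workcell import bot
goto([585.5,-265.3,60],177.4,-10); print(np.round(bot.observe()["qpos"],2))
```

```text
t10.30 pos [504.3 -15.  263.5] rpy [-178.    22.5  177.6] F [ 0.4  0.  -1.6] w 46.8
 shift(now axes) [  -6.5 -238.9  231.4] shift(after-turn axes) [ -55.7 -246.4  216.5] turn units [-0.32  2.09  0.  ]
[ 0.53  0.17 -0.76  2.16  0.49  0.53  0.94]
```

{"name": "carry_out", "arguments": {
  "targets": [
    [0,-35,0,-0.1,0.52,0,150],
    [0,-35,0,-0.1,0.52,0,150],
    [0,-35,0,-0.1,0.52,0,150],
    [0,-35,0,0,0.52,0,150],
    [0,-35,0,0,0,0,150]
  ]
}}

```text
clock: 10.72
position: [0.4947, -0.1887, 0.2659]
tool_rot: [-3.136, 0.18, 3.094]
force: [0.7, 1.2, -1.7]
grip_width: 0.0471
```

{"name": "carry_out", "arguments": {
  "targets": [
    [-19,-35,0,0,0,0,150],
    [-19,-35,20,0,0,0,150],
    [-19,0,20,0,0,0,150],
    [0,0,0,0,0,0,150],
    [0,0,0,0,0,0,150]
  ]
}}

```text
clock: 11.13
position: [0.5528, -0.2571, 0.2367]
tool_rot: [-3.137, 0.181, 3.094]
force: [-0.4, 0.7, -0.5]
grip_width: 0.0468
```

Run:
```python
from h import *
from workcell import bot
goto([585.5,-265.3,60],177.4,-10); print(np.round(bot.observe()["qpos"],2))
```

```text
t11.13 pos [ 552.8 -257.1  236.7] rpy [-179.7   10.4  177.3] F [-0.4  0.7 -0.5] w 46.8
 shift(now axes) [ -0.7  -5.7 179.8] shift(after-turn axes) [ -1.8  -6.7 179.8] turn units [-0.05  0.06 -0.02]
[ 0.85  0.48 -0.67  1.76  0.35  0.84  1.57]
```

{"name": "carry_out", "arguments": {
  "targets": [
    [-1.8,-6.7,25,-0.05,0.06,0,150],
    [0,0,35,0,0,0,150],
    [0,0,40,0,0,0,150],
    [0,0,40,0,0,0,150],
    [0,0,35,0,0,0,150]
  ]
}}

```text
clock: 11.55
position: [0.5847, -0.266, 0.0649]
tool_rot: [-3.14, 0.176, 3.095]
force: [1.4, -0.9, -1.6]
grip_width: 0.0467
```

{"name": "carry_out", "arguments": {
  "targets": [
    [0,0,0,0,0,0,150],
    [0,0,0,0,0,0,150]
  ]
}}

```text
clock: 11.72
position: [0.5845, -0.2654, 0.066]
tool_rot: [-3.141, 0.175, 3.095]
force: [0.2, -0.5, -0.7]
grip_width: 0.0467
```

Run:
```python
from h import *
goto([585.5,-265.3,30],177.4,-10)
s,f=snap("wrist","w5");save(f,"pics/w5.png",(100,60,420,384),1.75)
# measure roll bottom relative to tool by cloud
P=cloud(f);T=tcp(s);H,S,V=cv2.split(cv2.cvtColor(f["color"],cv2.COLOR_RGB2HSV))
Q=(P-T[:3,3])@T[:3,:3]*1000
R=(Ro.from_euler("y",10,degrees=True)).as_matrix() # roll frame: tool tilted
m=(H<10)&(S>110)&(abs(Q[...,1])<30)&(Q[...,2]>-25)&(Q[...,2]<20)&(abs(Q[...,0])<40)
W=P[m]*1000;print(m.sum(),"roll world min",np.percentile(W,1,0).round(1),"max",np.percentile(W,99,0).round(1))
```

```text
t11.72 pos [ 584.5 -265.4   66. ] rpy [-180.    10.   177.3] F [ 0.2 -0.5 -0.7] w 46.7
 shift(now axes) [ 5.2  0.2 35.6] shift(after-turn axes) [ 5.2  0.2 35.6] turn units [-0.01 -0.   -0.01]
735 roll world min [ 560.7 -286.7   62.8] max [ 605.2 -241.4   80.4]
```

View pics/w5.png

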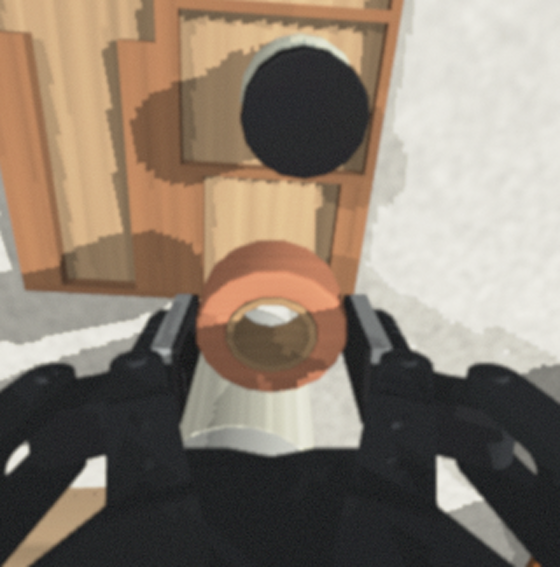

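Run:
```python
from h import *
f=load("w5.npz");R=Ro.from_euler("z",-6.4,degrees=True).as_matrix()
c=lambda u,v,z:((plane(f,[[100+u/1.75,60+v/1.75]],z)-[.5112,-.2927,0])@R*1000).round(1)[0]
for n,a in dict(smallL=(204,182,.011),smallL2=(203,270,.011),smallR=(338,187,.011),smallR2=(331,265,.011),nearEdge=(300,185,.011),jarbayFar=(300,172,.011),jarbayR=(388,25,.011),jarL=(182,20,.011),outerR=(402,20,.011),outerR2=(357,290,.011),outerX=(100,292,.011)).items(): print(n,c(*a))
```

```text
smallL [45.6  6.8 11. ]
smallL2 [88.5  6.4 11. ]
smallR [44.2 63.1 11. ]
smallR2 [82.1 64.8 11. ]
nearEdge [44.3 47.  11. ]
jarbayFar [38.6 46.5 11. ]
jarbayR [-19.   73.2  11. ]
jarL [-15.9  -1.2  11. ]
outerR [-21.   77.9  11. ]
outerR2 [94.8 78.6 11. ]
outerX [103.7 -42.1  11. ]
```

{"name": "carry_out", "arguments": {
  "targets": [
    [2,0.3,15,0,0,0,150],
    [2,0,12,0,0,0,150],
    [1.5,0,10,0,0,0,150],
    [1,0,7,0,0,0,150],
    [0,0,0,0,0,0,150]
  ]
}}

```text
clock: 12.18
position: [0.5859, -0.2661, 0.0207]
tool_rot: [-3.141, 0.175, 3.094]
force: [0.2, 0.1, -1.2]
grip_width: 0.0467
```

{"name": "carry_out", "arguments": {
  "targets": [
    [0,0,0,0,0,0,150],
    [0,0,0,0,0,0,150]
  ]
}}

```text
clock: 12.35
position: [0.5867, -0.2662, 0.022]
tool_rot: [-3.14, 0.177, 3.094]
force: [-0.2, -0.1, -0.9]
grip_width: 0.0469
```

Run:
```python
from h import *
goto([586,-265,11.8],177.4,-10)
```

```text
t12.35 pos [ 586.7 -266.2   22. ] rpy [-179.9   10.1  177.3] F [-0.2 -0.1 -0.9] w 46.9
 shift(now axes) [ 2.5  1.2 10. ] shift(after-turn axes) [ 2.5  1.2 10. ] turn units [-0.02  0.02 -0.02]
```

{"name": "carry_out", "arguments": {
  "targets": [
    [1,1.2,4,0,0,0,150],
    [0.7,0,3,0,0,0,150],
    [0.2,0,1,0,0,0,150],
    [0,0,0,0,0,0,150],
    [0,0,0,0,0,0,150]
  ]
}}

```text
clock: 12.77
position: [0.586, -0.2649, 0.0135]
tool_rot: [-3.14, 0.176, 3.094]
force: [-2.3, 0.7, 6.9]
grip_width: 0.047
```

{"name": "carry_out", "arguments": {
  "targets": [
    [0.2,0,1,0,0,0,150],
    [0,0,0,0,0,0,150]
  ]
}}

```text
clock: 12.93
position: [0.5861, -0.2649, 0.0133]
tool_rot: [-3.14, 0.177, 3.094]
force: [-10.5, 3.6, 23.2]
grip_width: 0.0466
```

{"name": "carry_out", "arguments": {
  "targets": [
    [0.2,0,1,0,0,0,150],
    [0,0,0,0,0,0,150]
  ]
}}

```text
clock: 13.1
position: [0.5865, -0.2649, 0.0128]
tool_rot: [-3.139, 0.178, 3.094]
force: [-12.0, 3.9, 30.2]
grip_width: 0.0472
```

{"name": "carry_out", "arguments": {
  "targets": [
    [-0.3,0,-1.5,0,0,0,150],
    [0,0,0,0,0,0,150]
  ]
}}

```text
clock: 13.27
position: [0.5861, -0.265, 0.0131]
tool_rot: [-3.14, 0.177, 3.094]
force: [-0.3, -0.4, -1.0]
grip_width: 0.0466
```

Run:
```python
from h import *
goto([586,-265,11.8],177.4,-10)
s,f=snap("wrist","w6");save(f,"pics/w6.png",(100,60,420,384),1.75)
P=cloud(f);T=tcp(s);H,S,V=cv2.split(cv2.cvtColor(f["color"],cv2.COLOR_RGB2HSV))
Q=(P-T[:3,3])@T[:3,:3]*1000
m=(H<10)&(S>110)&(abs(Q[...,1])<30)&(Q[...,2]>-25)&(Q[...,2]<20)&(abs(Q[...,0])<40)
W=P[m]*1000;print(m.sum(),"roll world min",np.percentile(W,1,0).round(1),"max",np.percentile(W,99,0).round(1))
top=W[W[:,2]>np.percentile(W[:,2],50)]
A=np.c_[top[:,:2]-[586,-265],np.ones(len(top))];k=np.linalg.lstsq(A,top[:,2],rcond=None)[0];print("top plane",k.round(3))
```

```text
t13.27 pos [ 586.1 -265.    13.1] rpy [-179.9   10.1  177.3] F [-0.3 -0.4 -1. ] w 46.6
 shift(now axes) [0.3 0.  1.3] shift(after-turn axes) [0.3 0.  1.3] turn units [-0.02  0.02 -0.02]
706 roll world min [ 561.9 -286.5    9.5] max [ 606.4 -241.    27.9]
top plane [-2.0000e-03  1.0000e-03  2.7171e+01]
```

View pics/w6.png

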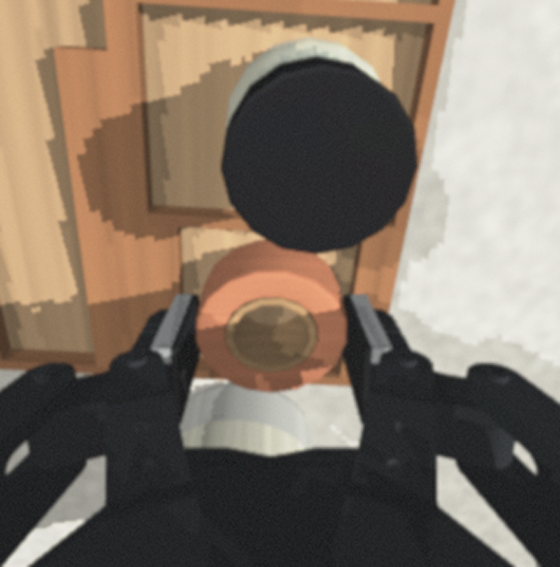

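{"name": "carry_out", "arguments": {
  "targets": [
    [0,0,0,0,0,0,120],
    [0,0,0,0,0,0,108],
    [0,0,0,0,0,0,96],
    [0,0,0,0,0,0,75],
    [0,0,0,0,0,0,50]
  ]
}}

```text
clock: 13.73
position: [0.5859, -0.265, 0.0125]
tool_rot: [-3.14, 0.176, 3.094]
force: [1.0, 0.1, 0.2]
grip_width: 0.0683
```

{"name": "carry_out", "arguments": {
  "targets": [
    [0,0,0,0,0,0,20],
    [0,0,0,0,0,0,0],
    [0,0,-10,0,0,0,0],
    [0,0,-30,0,0,0,0],
    [0,0,-40,0,0,0,0]
  ]
}}

```text
clock: 14.15
position: [0.5706, -0.2631, 0.0907]
tool_rot: [3.141, 0.173, 3.095]
force: [1.1, -1.0, 0.6]
grip_width: 0.0856
```

Run:
```python
from h import *
s,f=snap("wrist","w7")
P=cloud(f);H,S,V=cv2.split(cv2.cvtColor(f["color"],cv2.COLOR_RGB2HSV))
m=(H<11)&(S>120)&(np.hypot(P[...,0]-.586,P[...,1]+.265)<.03)&(P[...,2]>.013)
W=P[m]*1000;print(m.sum(),"roll min",np.percentile(W,1,0).round(1),"max",np.percentile(W,99,0).round(1))
t=W[W[:,2]>22];A=np.c_[t[:,:2]-[586,-265],np.ones(len(t))];print("top plane",np.linalg.lstsq(A,t[:,2],rcond=None)[0].round(3))
goto([486,292,190],177.4,-32); print(np.round(s["qpos"],2))
```

```text
1553 roll min [ 562.  -285.5   14.1] max [ 606.5 -241.6   28.3]
top plane [ 2.2000e-02 -5.0000e-03  2.6879e+01]
t14.20 pos [ 572.8 -264.6   99.4] rpy [-179.8   10.3  177.3] F [ 6.9 -3.9 10.4] w 85.3
 shift(now axes) [  94.7  551.5 -111.4] shift(after-turn axes) [  46.9  552.1 -136.2] turn units [-0.04 -3.61 -0.01]
[ 0.74  0.69 -0.54  1.82  0.52  0.6   1.44]
```

{"name": "carry_out", "arguments": {
  "targets": [
    [0,0,-36,0,0,0,0],
    [5,0,-36,0,0,0,0],
    [5,0,-36,0,0,0,0],
    [5,0,-36,0,0,0,0],
    [2,25,0,0,0,0,0]
  ]
}}

```text
clock: 14.62
position: [0.5312, -0.2418, 0.2366]
tool_rot: [-3.135, 0.182, 3.089]
force: [0.5, -0.0, 1.2]
grip_width: 0.0855
```

{"name": "carry_out", "arguments": {
  "targets": [
    [2,37,0,0,-0.4,0,0],
    [2,37,0,0,-0.4,0,0],
    [2,37,0,0,-0.4,0,0],
    [2,37,0,0,-0.4,0,0],
    [2,37,0,0,-0.4,0,0]
  ]
}}

```text
clock: 15.03
position: [0.5299, -0.0507, 0.2283]
tool_rot: [-3.141, 0.388, 3.094]
force: [1.4, -0.2, -0.4]
grip_width: 0.0852
```

{"name": "carry_out", "arguments": {
  "targets": [
    [2,37,0,0,-0.4,0,0],
    [2,37,0,0,-0.4,0,0],
    [2,37,0,0,-0.4,0,0],
    [2,37,0,0,-0.4,0,0],
    [2,37,0,0,0,0,0]
  ]
}}

```text
clock: 15.45
position: [0.531, 0.0851, 0.2232]
tool_rot: [-3.129, 0.502, 3.093]
force: [2.1, -0.5, -0.4]
grip_width: 0.0855
```

Run:
```python
from h import *
from workcell import bot
goto([511.1,292,155.4],177.4,-32); print(np.round(bot.observe()["qpos"],2))
```

```text
t15.45 pos [531.   85.1 223.2] rpy [-179.3   28.8  177.2] F [ 2.1 -0.5 -0.4] w 85.5
 shift(now axes) [ 58.8 206.2  42.5] shift(after-turn axes) [ 60.7 205.7  42. ] turn units [-0.13 -0.54 -0.02]
[-0.01  0.25 -0.46  2.22  0.98  0.42  0.23]
```

{"name": "carry_out", "arguments": {
  "targets": [
    [0,34,-2,0,-0.2,0,0],
    [0,34,-2,0,-0.2,0,0],
    [0,34,0,0,-0.14,0,0],
    [0,34,0,-0.1,0,0,0],
    [0,34,0,0,0,0,0]
  ]
}}

```text
clock: 15.87
position: [0.5379, 0.2575, 0.2256]
tool_rot: [-3.142, 0.557, 3.096]
force: [0.7, -0.6, 1.0]
grip_width: 0.085
```

{"name": "carry_out", "arguments": {
  "targets": [
    [10,35,0,0,0,0,0],
    [25,0,15,0,0,0,0],
    [20,0,15,0,0,0,0],
    [0,0,0,0,0,0,0],
    [0,0,0,0,0,0,0]
  ]
}}

```text
clock: 16.28
position: [0.5088, 0.2922, 0.1704]
tool_rot: [-3.14, 0.555, 3.097]
force: [0.6, 1.0, 1.8]
grip_width: 0.0854
```

Run:
```python
from h import *
from workcell import bot
goto([511.1,292,155.4],177.4,-32); print(np.round(bot.observe()["qpos"],2))
```

```text
t16.28 pos [508.8 292.2 170.4] rpy [-179.9   31.8  177.5] F [0.6 1.  1.8] w 85.4
 shift(now axes) [ 6.  -0.1 13.9] shift(after-turn axes) [ 6.  -0.1 13.9] turn units [-0.01 -0.03  0.01]
[-0.47  0.46 -0.49  2.12  1.29  0.68 -0.44]
```

{"name": "carry_out", "arguments": {
  "targets": [
    [6,-0.1,5,0,0,0,0],
    [0,0,0,0,0,0,0],
    [0,0,0,0,0,0,0]
  ]
}}

```text
clock: 16.53
position: [0.5076, 0.2921, 0.1643]
tool_rot: [3.141, 0.557, 3.094]
force: [-1.2, 0.1, 1.3]
grip_width: 0.0855
```

Run:
```python
from h import *
s,f=snap("wrist","w8")
P=cloud(f);H,S,V=cv2.split(cv2.cvtColor(f["color"],cv2.COLOR_RGB2HSV))
Rs=Ro.from_euler("z",-2.6,degrees=True).as_matrix(); Q=(P-[.5495,.2878,0])@Rs*1000
u=np.array([-np.sin(np.radians(32)),0,np.cos(np.radians(32))]);e=np.array([np.cos(np.radians(32)),0,np.sin(np.radians(32))])
A=(Q-[20,0,60]); ax=A@u; pe=A@e; yy=A[...,1]; r=np.hypot(pe,yy)
o=(H<16)&(S>90)&(r<45)&(ax>-5)&(ax<40)
m=o&(ax>19)&(ax<30)
print(m.sum(),"y",np.percentile(yy[m],[.5,99.5]).round(1),"pe",np.percentile(pe[m],[.5,99.5]).round(1),"ax med",np.median(ax[m]).round(1))
k=np.linalg.lstsq(np.c_[yy[m],pe[m],np.ones(m.sum())],ax[m],rcond=None)[0];print("face plane",k.round(3))
g=(S<60)&(r<20)&(ax>52)&(ax<75); print("tip",g.sum(),"y",np.percentile(yy[g],[2,98]).round(1),"pe",np.percentile(pe[g],[2,98]).round(1),"ax",np.percentile(ax[g],[5,50,95]).round(1))
goto([569.4,289.3,62.1],177.4,-32)
```

```text
2743 y [-28.8  33.9] pe [-30.9  31.6] ax med 22.6
face plane [1.0000e-03 2.0000e-03 2.2572e+01]
tip 369 y [-5.3 10.2] pe [-4.6 10.5] ax [54.6 60.8 63.4]
t16.58 pos [507.6 292.1 164.3] rpy [180.   31.9 177.3] F [ 0.2  0.2 -0.8] w 85.8
 shift(now axes) [1.500e+00 1.000e-01 1.195e+02] shift(after-turn axes) [  1.7  -0.  119.5] turn units [-0.01 -0.01 -0.02]
```

{"name": "carry_out", "arguments": {
  "targets": [
    [2,0.2,20,0,0,0,0],
    [0,0,30,0,0,0,0],
    [0,0,30,0,0,0,0],
    [0,0,20,0,0,0,0],
    [0,0,10,0,0,0,0]
  ]
}}

```text
clock: 17.0
position: [0.5643, 0.2888, 0.0671]
tool_rot: [-3.14, 0.555, 3.094]
force: [-0.6, -1.1, -0.2]
grip_width: 0.0856
```

{"name": "carry_out", "arguments": {
  "targets": [
    [0,0,0,0,0,0,0],
    [0,0,0,0,0,0,0]
  ]
}}

```text
clock: 17.17
position: [0.563, 0.2899, 0.0691]
tool_rot: [-3.142, 0.556, 3.095]
force: [-0.1, 0.1, 1.0]
grip_width: 0.0854
```

Run:
```python
from h import *
goto([569.7,289.4,60.7],177.4,-32)
```

```text
t17.17 pos [563.  289.9  69.1] rpy [-180.    31.8  177.3] F [-0.1  0.1  1. ] w 85.4
 shift(now axes) [-1.3 -0.2 10.7] shift(after-turn axes) [-1.3 -0.2 10.7] turn units [-0.01 -0.03 -0.01]
```

{"name": "carry_out", "arguments": {
  "targets": [
    [-1.3,-0.2,6,0,0,0,0],
    [0,0,4.7,0,0,0,0],
    [0,0,0,0,0,0,0],
    [0,0,0,0,0,0,30],
    [0,0,0,0,0,0,40]
  ],
  "force": 40
}}

```text
clock: 17.58
position: [0.5696, 0.2895, 0.0603]
tool_rot: [-3.141, 0.556, 3.095]
force: [0.0, 0.3, 0.3]
grip_width: 0.0719
```

{"name": "carry_out", "arguments": {
  "targets": [
    [0,0,0,0,0,0,50],
    [0,0,0,0,0,0,60],
    [0,0,0,0,0,0,75],
    [0,0,0,0,0,0,95],
    [0,0,0,0,0,0,95]
  ]
}}

```text
clock: 18.0
position: [0.5694, 0.2892, 0.0606]
tool_rot: [-3.141, 0.556, 3.095]
force: [-10.5, -4.0, 14.6]
grip_width: 0.0657
```

{"name": "carry_out", "arguments": {
  "targets": [
    [0,0,0,0,0,0,95],
    [0,0,0,0,0,0,95]
  ]
}}

```text
clock: 18.17
position: [0.5694, 0.2892, 0.0606]
tool_rot: [-3.141, 0.556, 3.095]
force: [-10.7, -4.5, 14.6]
grip_width: 0.066
```

Run:
```python
from h import *
goto([569.7,289.4,60.7],177.4,-32)
```

```text
t18.17 pos [569.4 289.2  60.6] rpy [-180.    31.9  177.4] F [-10.7  -4.5  14.6] w 66.0
 shift(now axes) [-0.3  0.2  0.1] shift(after-turn axes) [-0.3  0.2  0.1] turn units [-0.01 -0.02 -0.01]
```

Pull off along the axis (tool −z): 64 mm plus margin.

{"name": "carry_out", "arguments": {
  "targets": [
    [0,0,-3,0,0,0,95],
    [0,0,-6,0,0,0,95],
    [0,0,-9,0,0,0,95]
  ]
}}

```text
clock: 18.42
position: [0.5601, 0.2895, 0.0754]
tool_rot: [-3.141, 0.556, 3.095]
force: [3.9, 0.5, -3.2]
grip_width: 0.0652
```

{"name": "carry_out", "arguments": {
  "targets": [
    [0,0,-12,0,0,0,95],
    [0,0,-12,0,0,0,95],
    [0,0,-12,0,0,0,95],
    [0,0,-12,0,0,0,95],
    [0,0,-14,0,0,0,95]
  ]
}}

```text
clock: 18.83
position: [0.5265, 0.2914, 0.1286]
tool_rot: [-3.141, 0.555, 3.096]
force: [-0.7, 0.1, -2.3]
grip_width: 0.0654
```

Run:
```python
from h import *
s,f=snap("wrist","w9")
P=cloud(f);T=tcp(s);H,S,V=cv2.split(cv2.cvtColor(f["color"],cv2.COLOR_RGB2HSV))
Q=(P-T[:3,3])@T[:3,:3]*1000
m=(H<11)&(S>110)&(abs(Q[...,1])<36)&(abs(Q[...,0])<40)&(Q[...,2]>-30)&(Q[...,2]<25)
q=Q[m];print(m.sum(),np.percentile(q,[1,99],axis=0).round(1))
t=q[q[:,2]<np.percentile(q[:,2],60)];print("face in tool",np.linalg.lstsq(np.c_[t[:,:2],np.ones(len(t))],t[:,2],rcond=None)[0].round(3))
goto([452.3,-251,70],177.4,0)
```

```text
9360 [[-30.  -29.4 -23. ]
 [ 31.7  31.3  -6.7]]
face in tool [-0.0000e+00 -1.0000e-03 -2.2089e+01]
t18.88 pos [525.8 292.3 130.7] rpy [179.9  31.9 177.4] F [0.9 3.1 0.6] w 65.1
 shift(now axes) [  73.4 -546.1   25.1] shift(after-turn axes) [  48.8 -546.1   60.7] turn units [0.01 5.31 0.  ]
```

{"name": "carry_out", "arguments": {
  "targets": [
    [-10,0,-16,0,0,0,95],
    [-15.9,0,-25.4,0,0,0,95],
    [-15.9,0,-25.4,0,0,0,95],
    [-15.9,0,-25.4,0,0,0,95],
    [-5,-25,-8,0,0,0,95]
  ]
}}

```text
clock: 19.3
position: [0.5269, 0.2715, 0.2505]
tool_rot: [3.135, 0.559, 3.097]
force: [-0.9, 0.5, -2.2]
grip_width: 0.0652
```

{"name": "carry_out", "arguments": {
  "targets": [
    [3,-36,0,0,0,0,95],
    [3,-36,0,0,0,0,95],
    [3,-36,0,0,0.4,0,95],
    [3,-36,0,0,0.4,0,95],
    [3,-36,0,0,0.4,0,95]
  ]
}}

```text
clock: 19.72
position: [0.5059, 0.0953, 0.239]
tool_rot: [-3.14, 0.44, 3.096]
force: [0.4, -0.6, -2.9]
grip_width: 0.065
```

{"name": "carry_out", "arguments": {
  "targets": [
    [3,-34,0,0,0.5,0,95],
    [3,-34,0,0,0.5,0,95],
    [3,-34,0,0,0.5,0,95],
    [3,-34,0,0,0.5,0,95],
    [3,-34,0,0,0.5,0,95]
  ]
}}

```text
clock: 20.13
position: [0.4859, -0.06, 0.2348]
tool_rot: [-3.138, 0.198, 3.095]
force: [0.7, 0.9, -3.1]
grip_width: 0.0653
```

Run:
```python
from h import *
from workcell import bot
goto([452.3,-251,120],177.4,0); print(np.round(bot.observe()["qpos"],2))
```

```text
t20.13 pos [485.9 -60.  234.8] rpy [-179.8   11.3  177.3] F [ 0.7  0.9 -3.1] w 65.3
 shift(now axes) [  46.8 -191.9  108.4] shift(after-turn axes) [  24.9 -192.3  114.8] turn units [-0.04  1.89 -0.01]
[ 0.48  0.25 -0.57  2.08  0.25  0.67  1.28]
```

{"name": "carry_out", "arguments": {
  "targets": [
    [5,-34,0,0,0.5,0,95],
    [5,-34,0,0,0.5,0,95],
    [5,-34,0,0,0.5,0,95],
    [5,-34,0,0,0.39,0,95],
    [3,-34,0,0,0,0,95]
  ]
}}

```text
clock: 20.55
position: [0.4556, -0.2289, 0.2327]
tool_rot: [-3.138, -0.001, 3.094]
force: [-0.1, 1.2, -3.8]
grip_width: 0.0652
```

{"name": "carry_out", "arguments": {
  "targets": [
    [0,-22,15,0,0,0,95],
    [0,0,35,0,0,0,95],
    [0,0,30,0,0,0,95],
    [0,0,0,0,0,0,95],
    [0,0,0,0,0,0,95]
  ]
}}

```text
clock: 20.97
position: [0.4543, -0.2493, 0.1527]
tool_rot: [-3.138, -0.0, 3.094]
force: [0.0, -0.6, -2.5]
grip_width: 0.0649
```

Run:
```python
from h import *
from workcell import bot
goto([452.7,-252,70],177.4,0); print(np.round(bot.observe()["qpos"],2))
```

```text
t20.97 pos [ 454.3 -249.3  152.7] rpy [-179.8   -0.   177.3] F [ 0.  -0.6 -2.5] w 64.9
 shift(now axes) [ 1.4 -2.5 82.7] shift(after-turn axes) [ 1.5 -2.8 82.7] turn units [-0.03 -0.   -0.02]
[ 0.72  0.49 -0.45  1.94  0.3   0.78  1.63]
```

{"name": "carry_out", "arguments": {
  "targets": [
    [0,-2.6,35,-0.03,0,0,95],
    [0,0,40,0,0,0,95],
    [0,0,30,0,0,0,95],
    [0,0,20,0,0,0,95],
    [0,0,5,0,0,0,95]
  ]
}}

```text
clock: 21.38
position: [0.455, -0.2525, 0.0222]
tool_rot: [-3.14, 0.001, 3.094]
force: [-1.3, 0.5, -3.1]
grip_width: 0.0653
```

{"name": "carry_out", "arguments": {
  "targets": [
    [0,0,0,0,0,0,95],
    [0,0,0,0,0,0,95]
  ]
}}

```text
clock: 21.55
position: [0.4562, -0.2532, 0.025]
tool_rot: [-3.139, 0.004, 3.094]
force: [0.0, 0.2, -2.1]
grip_width: 0.0653
```

Run:
```python
from h import *
s,f=snap("wrist","w10");save(f,"pics/w10.png",(100,60,420,384),1.75)
goto([454.3,-251.9,5.9],177.4,0)
```

```text
t21.60 pos [ 456.2 -253.4   25.1] rpy [-179.8    0.3  177.2] F [ 0.4 -0.6 -2.5] w 64.9
 shift(now axes) [ 2.1  1.5 19.2] shift(after-turn axes) [ 2.   1.4 19.2] turn units [-0.03  0.04 -0.03]
```

View pics/w10.png

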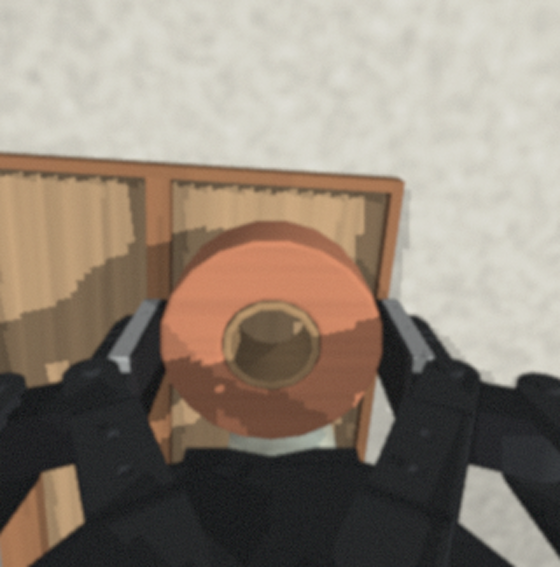

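Run:
```python
from h import *
f=load("w10.npz");R=Ro.from_euler("z",-6.4,degrees=True).as_matrix()
c=lambda u,v,z:((plane(f,[[100+u/1.75,60+v/1.75]],z)-[.5112,-.2927,0])@R*1000).round(1)[0]
for n,a in dict(divR=(172,190,.011),divL=(146,185,.011),wallR=(386,200,.011),wallR2=(360,440,.011),inX=(280,190,.011),outX=(280,173,.011),rollc=(272,336,.0469),rollL=(161,340,.0469),rollR=(383,340,.0469),rollT=(272,241,.0469),rollB=(272,438,.0469)).items(): print(n,c(*a))
```

```text
divR [-95.7  -2.2  11. ]
divL [-96.8 -11.1  11. ]
wallR [-96.9  71.7  11. ]
wallR2 [ 2.7 74.4 11. ]
inX [-98.   34.9  11. ]
outX [-103.9   34.5   11. ]
rollc [-61.9  34.5  46.9]
rollL [-58.5   2.2  46.9]
rollR [-62.7  66.9  46.9]
rollT [-90.8  32.6  46.9]
rollB [-26.3  36.7  46.9]
```

{"name": "carry_out", "arguments": {
  "targets": [
    [2.3,0.5,5,0,0,0,95],
    [0,0,5,0,0.04,0,95],
    [0,0,4,0,0,0,95],
    [0,0,2,0,0,0,95],
    [0,0,0,0,0,0,95]
  ]
}}

```text
clock: 22.02
position: [0.4526, -0.2523, 0.0067]
tool_rot: [-3.14, -0.003, 3.093]
force: [0.2, -0.1, -2.8]
grip_width: 0.0654
```

{"name": "carry_out", "arguments": {
  "targets": [
    [0,0,0,0,0,0,95],
    [0,0,0,0,0,0,95]
  ]
}}

```text
clock: 22.18
position: [0.4526, -0.2523, 0.007]
tool_rot: [-3.14, -0.002, 3.094]
force: [0.2, -0.2, -2.0]
grip_width: 0.0651
```

{"name": "carry_out", "arguments": {
  "targets": [
    [0,0,1,0,0,0,95],
    [0,0,0,0,0,0,95]
  ]
}}

```text
clock: 22.35
position: [0.4528, -0.2524, 0.0065]
tool_rot: [-3.14, -0.002, 3.093]
force: [-2.6, 1.2, 9.0]
grip_width: 0.0653
```

{"name": "carry_out", "arguments": {
  "targets": [
    [0,0,-0.3,0,0,0,70],
    [0,0,0,0,0,0,58],
    [0,0,0,0,0,0,48],
    [0,0,0,0,0,0,35],
    [0,0,0,0,0,0,15]
  ]
}}

```text
clock: 22.77
position: [0.4527, -0.2524, 0.0063]
tool_rot: [-3.14, -0.002, 3.093]
force: [-0.0, -0.0, 0.1]
grip_width: 0.0799
```

{"name": "carry_out", "arguments": {
  "targets": [
    [0,0,0,0,0,0,0],
    [0,0,0,0,0,0,0],
    [0,0,-10,0,0,0,0],
    [0,0,-30,0,0,0,0],
    [0,0,-40,0,0,0,0]
  ]
}}

```text
clock: 23.18
position: [0.4515, -0.2512, 0.086]
tool_rot: [3.141, -0.006, 3.094]
force: [0.2, -1.2, -0.1]
grip_width: 0.0856
```

{"name": "carry_out", "arguments": {
  "targets": [
    [0,0,-40,0,0,0,0],
    [0,0,-40,0,0,0,0],
    [0,0,-20,0,0,0,0],
    [0,0,0,0,0,0,0]
  ]
}}

```text
clock: 23.52
position: [0.4547, -0.2528, 0.1916]
tool_rot: [-3.137, 0.004, 3.093]
force: [0.4, -0.3, 0.1]
grip_width: 0.0855
```

Run:
```python
from h import *
s,f=snap("wrist","w11")
P=cloud(f);H,S,V=cv2.split(cv2.cvtColor(f["color"],cv2.COLOR_RGB2HSV))
for c,r in(([.4525,-.252],.038),([.5845,-.2635],.03)):
    m=(H<11)&(S>110)&(np.hypot(P[...,0]-c[0],P[...,1]-c[1])<r)&(P[...,2]>.02);W=P[m]*1000
    if m.sum()<30: print("unseen");continue
    print(m.sum(),"min",np.percentile(W,1,0).round(1),"max",np.percentile(W,99,0).round(1))
    t=W[W[:,2]>np.percentile(W[:,2],40)];A=np.c_[t[:,:2]-t[:,:2].mean(0),np.ones(len(t))];print("top plane",np.linalg.lstsq(A,t[:,2],rcond=None)[0].round(3))
goto([575,17,120],15+180,0); print(np.round(s["qpos"],2))
```

```text
1816 min [ 421.6 -281.7   26.9] max [ 483.5 -220.5   30.7]
top plane [-5.0000e-03  5.1000e-02  2.9974e+01]
551 min [ 562.  -286.    20.4] max [ 606.3 -241.3   28.5]
top plane [ 1.0000e-03 -2.0000e-03  2.7391e+01]
t23.57 pos [ 453.8 -252.6  189.2] rpy [-1.798e+02  1.000e-01  1.772e+02] F [-0.2 -0.4 -0.1] w 85.8
 shift(now axes) [-107.8  275.4   68.2] shift(after-turn axes) [-186.8  229.    69.2] turn units [-0.04  0.01 -2.96]
[ 0.76  0.44 -0.48  1.9   0.27  0.86  1.66]
```

Run:
```python
from h import *
from workcell import bot
def chk(f):
    P=cloud(f)*1000;H,S,V=cv2.split(cv2.cvtColor(f["color"],cv2.COLOR_RGB2HSV))
    d=np.hypot(P[...,0]-452.5,P[...,1]+251.2);m=(d<31)&(d>15)&(P[...,2]>15)
    W=P[m];print(m.sum(),"y bins",[(int(y),np.median(W[abs(W[:,1]-y)<4,2]).round(1)) for y in range(-278,-220,8)],"x bins",[(int(x),np.median(W[abs(W[:,0]-x)<4,2]).round(1)) for x in range(426,482,8)])
chk(load("w11.npz"))
s,f=snap("wrist","w12");chk(f)
s,f=snap("top","top1");chk(f)
```

```text
11092 y bins [(-278, np.float64(282.1)), (-270, np.float64(285.4)), (-262, np.float64(289.9)), (-254, np.float64(29.2)), (-246, np.float64(29.5)), (-238, np.float64(289.0)), (-230, np.float64(285.0)), (-222, np.float64(282.1))] x bins [(426, np.float64(29.2)), (434, np.float64(290.0)), (442, np.float64(279.3)), (450, np.float64(266.2)), (458, np.float64(29.1)), (466, np.float64(29.0)), (474, np.float64(29.1))]
11038 y bins [(-278, np.float64(279.9)), (-270, np.float64(282.9)), (-262, np.float64(287.3)), (-254, np.float64(29.2)), (-246, np.float64(29.4)), (-238, np.float64(286.4)), (-230, np.float64(282.7)), (-222, np.float64(280.2))] x bins [(426, np.float64(29.0)), (434, np.float64(287.5)), (442, np.float64(275.8)), (450, np.float64(29.4)), (458, np.float64(29.0)), (466, np.float64(29.0)), (474, np.float64(29.1))]
578 y bins [(-278, np.float64(566.1)), (-270, np.float64(564.4)), (-262, np.float64(562.6)), (-254, np.float64(562.0)), (-246, np.float64(562.1)), (-238, np.float64(567.4)), (-230, np.float64(566.2)), (-222, np.float64(579.4))] x bins [(426, np.float64(601.5)), (434, np.float64(593.8)), (442, np.float64(585.1)), (450, np.float64(581.8)), (458, np.float64(564.4)), (466, np.float64(563.3)), (474, np.float64(560.4))]
```

Run:
```python
from h import *
f=load("w12.npz");P=cloud(f)*1000
d=np.hypot(P[...,0]-452.5,P[...,1]+251.2);m=(d<31)&(d>15)&(P[...,2]>15)&(P[...,2]<50);W=P[m]
print(m.sum(),"y",[(y,float(np.median(W[abs(W[:,1]-y)<4,2]).round(1))) for y in range(-278,-220,8)],"x",[(x,float(np.median(W[abs(W[:,0]-x)<4,2]).round(1))) for x in range(426,482,8)])
# tray wall tops near large bay: outer +y wall y=75 tray, divider y=-7
R=Ro.from_euler("z",-6.4,degrees=True).as_matrix();q=(P-[511.2,-292.7,0])@R;ok=P[...,2]<50
for n,y0 in(("outer+y",75.3),("div",-7)):
    k=ok&(abs(q[...,1]-y0)<1.2)&(abs(q[...,0]+62)<35);print(n,k.sum(),np.median(P[k][:,2]).round(1) if k.any() else "")
# knife from this view
g=f["color"].astype(int);H,S,V=cv2.split(cv2.cvtColor(f["color"],cv2.COLOR_RGB2HSV))
t=load("top1.npz");H,S,V=cv2.split(cv2.cvtColor(t["color"],cv2.COLOR_RGB2HSV));Pt=cloud(t)
b=((V<110)&(S>80)&(H<20)&(abs(Pt[...,0]-.58)<.07)&(abs(Pt[...,1]-.02)<.05)).astype(np.uint8)
cs,_=cv2.findContours(b,0,2);c=max(cs,key=cv2.contourArea).reshape(-1,2);print("handle top-cam",rect(plane(t,c,.022)))
```

```text
1652 y [(-278, 29.1), (-270, 29.0), (-262, 29.1), (-254, 29.1), (-246, 28.9), (-238, 29.0), (-230, 29.1), (-222, 28.9)] x [(426, 29.0), (434, 29.0), (442, 29.0), (450, 29.1), (458, 29.0), (466, 29.0), (474, 29.1)]
outer+y 110 12.0
div 110 12.0
handle top-cam (array([577.7,  23.7]), array([96.4, 19. ]), 20.3)
```

{"name": "carry_out", "arguments": {
  "targets": [
    [-10,33,0,0,0,0,0],
    [-10,33,0,0,0,0,0],
    [-10,33,0,0,0,0,0],
    [-10,33,0,0,0,0,0],
    [-10,33,10,0,0,0,0]
  ]
}}

```text
clock: 24.08
position: [0.5113, -0.088, 0.176]
tool_rot: [-3.14, -0.002, 3.093]
force: [0.2, -1.0, 0.2]
grip_width: 0.0852
```

{"name": "carry_out", "arguments": {
  "targets": [
    [-10,33,10,0,0,0,0],
    [-10,33,10,0,0,0,0],
    [-10,33,10,0,0,-0.96,0],
    [0,0,0,0,0,-0.96,0],
    [0,0,0,0,0,-0.96,0]
  ]
}}

```text
clock: 24.5
position: [0.5448, 0.0106, 0.1438]
tool_rot: [3.141, -0.005, -2.879]
force: [-0.1, 0.2, -0.1]
grip_width: 0.085
```

{"name": "carry_out", "arguments": {
  "targets": [
    [0,0,0,0,0,-0.96,0],
    [0,0,0,0,0,0,0],
    [0,0,0,0,0,0,0]
  ]
}}

```text
clock: 24.75
position: [0.545, 0.0077, 0.1447]
tool_rot: [3.141, -0.004, -2.791]
force: [-0.4, -0.2, -0.2]
grip_width: 0.0855
```

Run:
```python
from h import *
s,f=snap("wrist","w13");save(f,"pics/w13.png")
P=cloud(f)*1000;H,S,V=cv2.split(cv2.cvtColor(f["color"],cv2.COLOR_RGB2HSV))
hz=(P[...,2]>14)&(P[...,2]<30)&(abs(P[...,0]-560)<90)&(abs(P[...,1]-10)<60)
n,l,st,_=cv2.connectedComponentsWithStats(hz.astype(np.uint8));i=1+st[1:,4].argmax();print("handle by height",st[i],rect(P[l==i]/1000),np.median(P[l==i][:,2]))
b=((V<120)&(S>70)&(H<20)&(abs(P[...,0]-580)<80)&(abs(P[...,1]-20)<55)&(P[...,2]<60)).astype(np.uint8)
cs,_=cv2.findContours(b,0,2);c=max(cs,key=cv2.contourArea).reshape(-1,2);print("handle colour",rect(plane(f,c,.022)))
goto([549,7.2,60],200.4,0); print(np.round(s["qpos"],2))
```

```text
handle by height [ 247  173   21   88 1769] (array([579.2,  23.6]), array([99.5, 21.6]), 20.8) 22.786964390207277
handle colour (array([577.7,  23. ]), array([98.6, 19.2]), 20.8)
t24.80 pos [545.1   7.6 145. ] rpy [-180.    -0.2 -159.9] F [ 0.3 -0.1  0.5] w 85.5
 shift(now axes) [-3.8 -1.7 85. ] shift(after-turn axes) [-3.5 -1.7 85. ] turn units [-0.   -0.04 -0.06]
[ 0.3   0.57 -0.59  1.87  0.41  0.84  1.42]
```

View pics/w13.png

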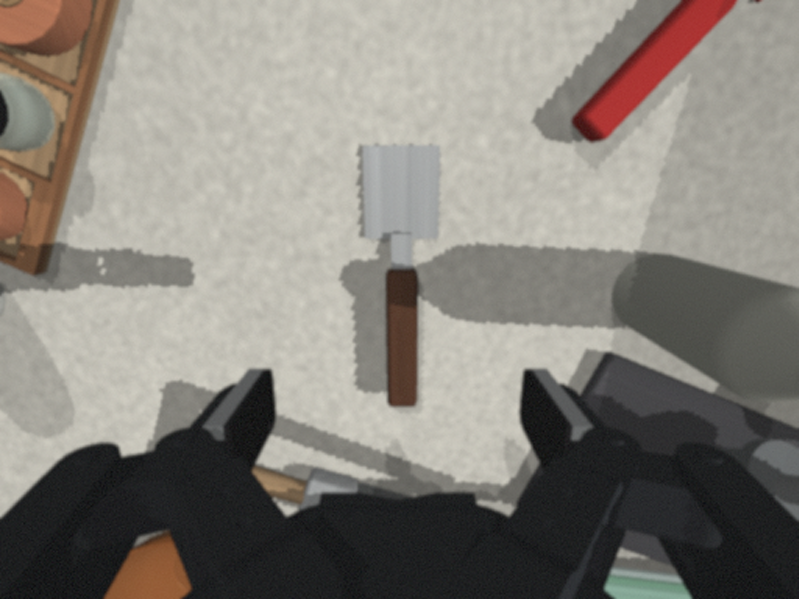

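{"name": "carry_out", "arguments": {
  "targets": [
    [-4.3,2.8,20,0,-0.04,-0.08,0],
    [0,0,35,0,0,0,0],
    [0,0,35,0,0,0,0],
    [0,0,25,0,0,0,0],
    [0,0,10,0,0,0,0]
  ]
}}

```text
clock: 25.22
position: [0.5469, 0.0116, 0.0174]
tool_rot: [3.141, -0.003, -2.782]
force: [-1.0, -0.1, -0.8]
grip_width: 0.0858
```

{"name": "carry_out", "arguments": {
  "targets": [
    [0,0,0,0,0,0,0],
    [0,0,0,0,0,0,0]
  ]
}}

```text
clock: 25.38
position: [0.549, 0.012, 0.0213]
tool_rot: [-3.141, 0.001, -2.78]
force: [0.4, 0.1, 0.0]
grip_width: 0.0855
```

Run:
```python
from h import *
goto([548.2,11.7,9.2],200.6,0)
```

```text
t25.38 pos [549.   12.   21.3] rpy [-1.800e+02  1.000e-01 -1.593e+02] F [0.4 0.1 0. ] w 85.5
 shift(now axes) [ 0.9 -0.  12.1] shift(after-turn axes) [ 0.9 -0.  12.1] turn units [-0.01  0.01  0.02]
```

{"name": "carry_out", "arguments": {
  "targets": [
    [0.9,0,7,0,0,0,0],
    [0,0,5.1,0,0,0,40],
    [0,0,0,0,0,0,90],
    [0,0,0,0,0,0,130],
    [0,0,0,0,0,0,150]
  ],
  "force": 50
}}

```text
clock: 25.8
position: [0.5482, 0.0114, 0.009]
tool_rot: [-3.141, 0.002, -2.78]
force: [1.1, -0.3, -1.7]
grip_width: 0.0385
```

{"name": "carry_out", "arguments": {
  "targets": [
    [0,0,0,0,0,0,165],
    [0,0,0,0,0,0,180],
    [0,0,0,0,0,0,200],
    [0,0,0,0,0,0,220],
    [0,0,0,0,0,0,225]
  ]
}}

```text
clock: 26.22
position: [0.5481, 0.0115, 0.0089]
tool_rot: [-3.141, 0.002, -2.78]
force: [-1.1, -0.1, 7.3]
grip_width: 0.0207
```

{"name": "carry_out", "arguments": {
  "targets": [
    [0,0,0,0,0,0,225],
    [0,0,0,0,0,0,225],
    [0,0,0,0,0,0,225]
  ]
}}

```text
clock: 26.47
position: [0.5481, 0.0115, 0.0089]
tool_rot: [-3.141, 0.002, -2.78]
force: [-2.0, -0.3, 6.8]
grip_width: 0.0208
```

Run:
```python
from h import *
goto([548.2,11.7,9.2],200.6,0)
```

```text
t26.47 pos [548.1  11.5   8.9] rpy [-1.799e+02  1.000e-01 -1.593e+02] F [-2.  -0.3  6.8] w 20.8
 shift(now axes) [-0.2  0.2 -0.3] shift(after-turn axes) [-0.2  0.2 -0.3] turn units [-0.01  0.02  0.02]
```

{"name": "carry_out", "arguments": {
  "targets": [
    [0,0,-5,0,0,0,225],
    [0,0,-15,0,0,0,225],
    [0,0,-25,0,0,0,225],
    [0,0,-30,0,0,0,225],
    [0,0,-35,0,0,0,225]
  ]
}}

```text
clock: 26.88
position: [0.5468, 0.0116, 0.1192]
tool_rot: [3.141, -0.001, -2.779]
force: [1.5, -0.8, -1.2]
grip_width: 0.0205
```

{"name": "carry_out", "arguments": {
  "targets": [
    [0,0,-20,0,0,0.9,225],
    [0,0,0,0,0,0.9,225],
    [0,0,0,0,0,0.9,225],
    [0,0,0,0,0,0.9,225],
    [0,0,0,0,0,0.9,225]
  ]
}}

```text
clock: 27.3
position: [0.5477, 0.0114, 0.139]
tool_rot: [3.142, 0.002, 3.028]
force: [-0.8, 0.1, -1.6]
grip_width: 0.0208
```

Run:
```python
from h import *
goto([513.5,-335.2,120],173.6,0)
s,f=snap("wrist","w14")
P=cloud(f);T=tcp(s);Q=(P-T[:3,3])@T[:3,:3]*1000
m=(P[...,2]>.06)&(abs(Q[...,1])<45)&(Q[...,0]>40)&(Q[...,0]<130)&(Q[...,2]>-40)&(Q[...,2]<40)
q=Q[m];print(m.sum(),"blade in tool",np.percentile(q,[1,50,99],axis=0).round(1))
k=np.linalg.lstsq(np.c_[q[:,:2],np.ones(len(q))],q[:,2],rcond=None)[0];print("plane",k.round(3))
c,sz,a=rect(q/1000);print(c,sz,a)
```

```text
t27.30 pos [547.7  11.4 139. ] rpy [1.800e+02 1.000e-01 1.735e+02] F [-0.8  0.1 -1.6] w 20.8
 shift(now axes) [  -5.3 -348.3   19. ] shift(after-turn axes) [  -4.7 -348.3   19. ] turn units [ 0.    0.02 -0.02]
10188 blade in tool [[ 40.5 -23.1   3.1]
 [ 70.3   1.4   4.8]
 [ 96.   25.8   6.3]]
plane [1.000e-03 1.000e-03 4.727e+00]
[68.3  1.4] [56.7 50.2] 0.2
```

{"name": "carry_out", "arguments": {
  "targets": [
    [-0.5,-20,0,0,0,0,225],
    [-0.5,-36,0,0,0,0,225],
    [-0.5,-36,0,0,0,0,225],
    [-0.5,-36,0,0,0,0,225],
    [-0.5,-36,0,0,0,0,225]
  ]
}}

```text
clock: 27.77
position: [0.5319, -0.1533, 0.1388]
tool_rot: [3.142, 0.002, 3.036]
force: [0.6, -0.4, -1.9]
grip_width: 0.0206
```

{"name": "carry_out", "arguments": {
  "targets": [
    [-0.5,-36,0,0,0,0,225],
    [-0.5,-36,0,0,0,0,225],
    [-0.5,-36,0,0,0,0,225],
    [-0.5,-36,0,0,0,0,225],
    [-0.5,-36,0,0,0,0,225]
  ]
}}

```text
clock: 28.18
position: [0.5147, -0.3328, 0.1388]
tool_rot: [3.141, 0.002, 3.035]
force: [1.0, -0.0, -1.3]
grip_width: 0.0205
```

{"name": "carry_out", "arguments": {
  "targets": [
    [0,-5,20,0,0,0,225],
    [0,0,25,0,0,0,225],
    [0,0,0,0,0,0,225],
    [0,0,0,0,0,0,225]
  ]
}}

```text
clock: 28.52
position: [0.5144, -0.3352, 0.0932]
tool_rot: [3.14, -0.0, 3.035]
force: [-0.2, -0.1, -0.6]
grip_width: 0.0209
```

Run:
```python
from h import *
goto([513.5,-336,40],173.6,0)
```

```text
t28.52 pos [ 514.4 -335.2   93.2] rpy [179.9  -0.  173.9] F [-0.2 -0.1 -0.6] w 20.9
 shift(now axes) [ 0.8 -1.  53.2] shift(after-turn axes) [ 0.8 -0.9 53.2] turn units [ 0.01 -0.    0.05]
```

Lower to z≈40 and look at the knife over the keyhole bay.

{"name": "carry_out", "arguments": {
  "targets": [
    [0.8,-0.9,15,0,0,0.05,225],
    [0,0,25,0,0,0,225],
    [0,0,15,0,0,0,225],
    [0,0,0,0,0,0,225],
    [0,0,0,0,0,0,225]
  ]
}}

```text
clock: 28.93
position: [0.5147, -0.3364, 0.0397]
tool_rot: [3.141, 0.002, 3.029]
force: [0.9, 0.4, -0.2]
grip_width: 0.0206
```

Run:
```python
from h import *
s,f=snap("wrist","w15");save(f,"pics/w15.png",(100,20,420,384),1.6)
goto([513.5,-336,13],173.6,0)
P=cloud(f);T=tcp(s);Q=(P-T[:3,3])@T[:3,:3]*1000
g=f["color"].astype(int);m=(abs(g[...,0]-g[...,2])<25)&(abs(Q[...,1])<40)&(Q[...,0]>40)&(Q[...,0]<110)&(Q[...,2]>0)&(Q[...,2]<12)
R=Ro.from_euler("z",-6.4,degrees=True).as_matrix();q=(P[m]-[.5112,-.2927,0])@R*1000
print("blade tray frame",np.percentile(q,[.5,99.5],axis=0).round(1))
```

```text
t28.98 pos [ 515.  -336.7   40.3] rpy [-180.     0.2  173.5] F [ 1.1  0.7 -1.4] w 20.8
 shift(now axes) [ 1.7  0.5 27.3] shift(after-turn axes) [ 1.6  0.5 27.3] turn units [-0.    0.03 -0.01]
blade tray frame [[-87.8 -66.3  33.1]
 [-32.  -16.8  36.7]]
```

View pics/w15.png

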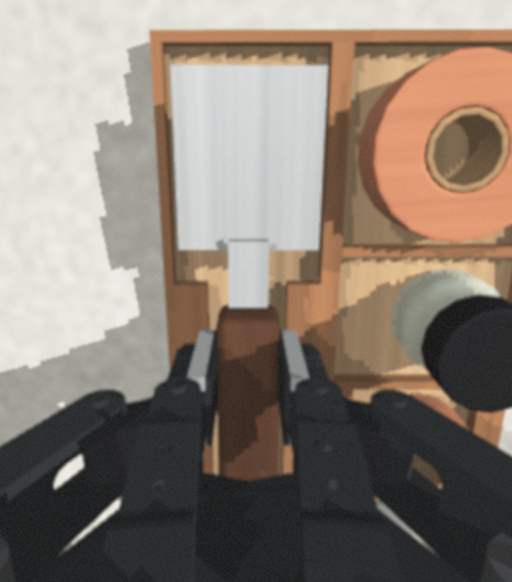

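{"name": "carry_out", "arguments": {
  "targets": [
    [1.6,0.3,8,0,0.03,0,225],
    [0,0,7,0,0,0,225],
    [0,0,5,0,0,0,225],
    [0,0,3,0,0,0,225],
    [0,0,0,0,0,0,225]
  ]
}}

```text
clock: 29.4
position: [0.5122, -0.3361, 0.0148]
tool_rot: [3.141, -0.002, 3.028]
force: [0.0, -0.4, -0.7]
grip_width: 0.0204
```

{"name": "carry_out", "arguments": {
  "targets": [
    [0,0,1,0,0,0,225],
    [0,0,0,0,0,0,225],
    [0,0,0,0,0,0,225]
  ]
}}

```text
clock: 29.65
position: [0.5126, -0.3364, 0.0147]
tool_rot: [-3.142, -0.001, 3.027]
force: [0.3, 0.1, -1.1]
grip_width: 0.0208
```

{"name": "carry_out", "arguments": {
  "targets": [
    [0,0,1,0,0,0,225],
    [0,0,0,0,0,0,225]
  ]
}}

```text
clock: 29.82
position: [0.5125, -0.3364, 0.0136]
tool_rot: [-3.142, -0.001, 3.027]
force: [-0.5, 0.8, -1.4]
grip_width: 0.0208
```

{"name": "carry_out", "arguments": {
  "targets": [
    [0,0,0.7,0,0,0,225],
    [0,0,0,0,0,0,225]
  ]
}}

```text
clock: 29.98
position: [0.5126, -0.3364, 0.013]
tool_rot: [-3.141, -0.001, 3.027]
force: [-0.2, -0.3, 1.4]
grip_width: 0.0208
```

{"name": "carry_out", "arguments": {
  "targets": [
    [0,0,0.5,0,0,0,225],
    [0,0,0,0,0,0,225]
  ]
}}

```text
clock: 30.15
position: [0.5125, -0.3364, 0.013]
tool_rot: [-3.141, -0.001, 3.027]
force: [-4.1, 2.1, 10.8]
grip_width: 0.0208
```

{"name": "carry_out", "arguments": {
  "targets": [
    [0,0,-0.3,0,0,0,200],
    [0,0,0,0,0,0,185],
    [0,0,0,0,0,0,170],
    [0,0,0,0,0,0,150],
    [0,0,0,0,0,0,130]
  ]
}}

```text
clock: 30.57
position: [0.5125, -0.3363, 0.0126]
tool_rot: [3.142, -0.002, 3.027]
force: [-0.1, -0.0, 0.1]
grip_width: 0.0417
```

{"name": "carry_out", "arguments": {
  "targets": [
    [0,0,0,0,0,0,130],
    [0,0,-8,0,0,0,130],
    [0,0,-20,0,0,0,130],
    [0,0,-40,0,0,0,130],
    [0,0,-40,0,0,0,130]
  ]
}}

```text
clock: 30.98
position: [0.5119, -0.3357, 0.1216]
tool_rot: [3.14, -0.004, 3.028]
force: [0.4, -1.2, 0.1]
grip_width: 0.0421
```

{"name": "carry_out", "arguments": {
  "targets": [
    [0,0,-40,0,0,0,130],
    [0,0,-40,0,0,0,130],
    [0,-20,-20,0,0,0,100],
    [0,0,0,0,0,0,100],
    [0,0,0,0,0,0,100]
  ]
}}

```text
clock: 31.4
position: [0.5104, -0.3573, 0.2223]
tool_rot: [-3.14, 0.0, 3.026]
force: [0.0, 0.4, -0.9]
grip_width: 0.052
```

Run:
```python
from h import *
s,f=snap("wrist","w16");print(s["clock"],s["position"],s["force"])
P=cloud(f)*1000;R=Ro.from_euler("z",-6.4,degrees=True).as_matrix();q=(P-[511.2,-292.7,0])@R
H,S,V=cv2.split(cv2.cvtColor(f["color"],cv2.COLOR_RGB2HSV));g=f["color"].astype(int)
m=(abs(g[...,0]-g[...,2])<25)&(q[...,0]<-28)&(q[...,0]>-100)&(q[...,1]<-10)&(q[...,1]>-75)&(q[...,2]<20)&(V>90)
print("blade",m.sum(),np.percentile(q[m],[1,50,99],axis=0).round(1).tolist())
m=(abs(q[...,0]-45)<45)&(abs(q[...,1]+42)<14)&(q[...,2]<40)&(q[...,2]>17);print("handle",m.sum(),np.percentile(q[m],[1,50,99],axis=0).round(1).tolist() if m.any() else"")
for n,c,r in(("large",(-62,35),31),("small",(71,35),22)):
    d=np.hypot(q[...,0]-c[0],q[...,1]-c[1]);m=(d<r)&(d>15)&(q[...,2]<40)&(q[...,2]>15);print(n,m.sum(),np.percentile(q[m][:,2],[5,50,95]).round(1) if m.any() else "")
s2,f2=snap("top","top2");s3,f3=snap("side","side2")
a=np.hstack([cv2.resize(x["color"],(400,300),interpolation=cv2.INTER_AREA) for x in(f2,f3)])
b=np.hstack([cv2.resize(f["color"],(400,300)),cv2.resize(f2["color"][130:260,300:440],(400,300),interpolation=cv2.INTER_CUBIC)])
cv2.imwrite("pics/final.png",np.vstack([a,b])[:,:,::-1])
# bystander motion: colour change before/after outside the arm
d=cv2.absdiff(load("top0.npz")["color"],f2["color"]).max(2)>60
n,l,st,ce=cv2.connectedComponentsWithStats(d.astype(np.uint8));print([(x[:2]+x[2:4]//2,x[4]) for x in st[1:] if x[4]>40])
```

```text
31.4 [ 0.51043905 -0.35730778  0.22226911] [ 0.00639894  0.38949769 -0.85934427]
blade 1942 [[-89.1, -66.6, 4.6], [-61.0, -41.6, 8.0], [-29.6, -15.7, 13.1]]
handle 1023 [[1.0, -53.5, 22.5], [42.7, -42.8, 26.8], [87.7, -31.6, 28.7]]
large 1618 [27.7 29.  30.2]
small 437 [25.1 26.9 28.2]
[(array([429, 217], dtype=int32), np.int32(6107)), (array([268, 177], dtype=int32), np.int32(336)), (array([187, 172], dtype=int32), np.int32(42)), (array([184, 180], dtype=int32), np.int32(94)), (array([370, 215], dtype=int32), np.int32(209)), (array([449, 269], dtype=int32), np.int32(926)), (array([485, 283], dtype=int32), np.int32(561)), (array([427, 283], dtype=int32), np.int32(169)), (array([404, 331], dtype=int32), np.int32(3010)), (array([482, 344], dtype=int32), np.int32(2285)), (array([468, 310], dtype=int32), np.int32(42)), (array([408, 366], dtype=int32), np.int32(1030)), (array([314, 374], dtype=int32), np.int32(70))]
```

View pics/final.png

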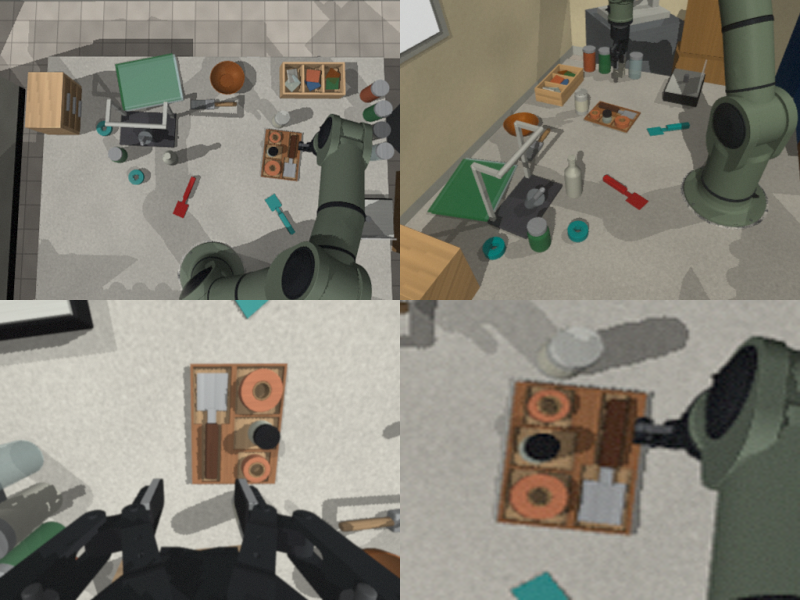

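```bash
python3 -c "
from workcell import bot
print(bot.job_done(), bot.observe()['clock'])"
```

```text
the job is handed in; nothing more can be done
the job is handed in; nothing more can be done
```

The tray is packed and the job is handed in. I slid the small roll off the spindle first, then the large one, laid each in its own bay, and then laid the knife in the keyhole bay with its blade in the wide end. The robot's clock read 31.4 s of the 72 s allowed at the last check.

**Last checks (wrist depth camera, plus the final pictures):**
- **Rolls:** both tops are level, about 29 mm (large) and 27 mm (small) above the bench. The tray walls also read 1 mm high, so this matches rolls lying flat on the floor.
- **Knife:** the blade's end is at about x = -89 mm in the tray, against about -90 mm for the best position. The blade and handle are centred at y = -42 to -43 mm and read at their resting heights.
- **Bystanders:** comparing the top view before and after shows changes around the tray, stand, knife and arm only. The can, bottle, glass jar and brush appear where they were. The small jar stands in its bay, but I only judged that by eye.
- **Robot:** it stands clear of everything, with only about 1 N read at the wrist.

**What disagreed or went less smoothly:**
- **Small roll:** it touched the floor about 1.5 mm earlier than I expected, so the wrist force rose briefly to about 30 N before I backed off and released it. The large roll and the knife were set down at about 9 to 11 N.
- **Large roll tilt:** a first fit suggested a 3° tilt. Measuring it again without stray points showed it level.
- **Last joint:** it came near its limit early on, so I turned the gripper half a turn.

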